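# Load and start the jar shaker

## Robot

A 6-joint arm with a two-finger parallel gripper is mounted at the origin on the work surface. World frame = base frame: x ahead of the robot, y to its left, z up, the work surface at z = 0. Lengths are in m, angles in rad, forces in N, time in s.
With the tool pointing down it reaches from about 0.35 to 0.975 m from the base axis. Payload 17.4 kg.
Tool frame: the origin (TCP) lies midway between the tips of the shut fingers; the grasp point (between the pads) lies 19 mm behind it; z points along the fingers, y is the line along which they close (so a half turn about z gives the same grasp; the last joint's range is limited). The gripper opens to 85 mm and grips with 20 to 120 N. Pads are 22 mm wide; open, the fingers measure 114 mm over their backs; the gripper's body (76 mm by 85 mm) begins 54 mm behind the grasp point. The pads swing forward as they close: fully open they stand 13 mm farther back than shut.
Start: joints at [-1.214, 0.116, 1.442, -0, 1.584, -0.038], TCP at [0.26, -0.623, 0.194] pointing down, gripper open.
Joint ranges: [-2.83, 2.83], [-0.83, 2.19], [0.07, 2.5], [-1.14, 4.28], [0.01, 3], [-2.97, 2.97]. Speed limits (rad/s): [1.89, 1.89, 2.22, 3.14, 3.14, 3.14].

## Interface

Orientations are given as a unit quaternion [x, y, z, w].
In Python, from station import r gives the robot as it stands.
- The arm moves only by the shell command python3 -m inch 'ROWS'. ROWS is JSON, a list that holds one entry, the list of rows, each a list of 5 numbers: the shift along the world's x, y, z scaled (see below), then the turn about the world's z scaled (see below), then the opening, from 0 (shut) to 1 (fully open). In form: [[[x, y, z, spin, grip], ...]]. A call has exactly 10 rows; each row is the pose to reach, as a shift and turn from the pose commanded when the call began; what a row does not reach only later rows make up. The controller multiplies each number of a shift by 25 cm and each number of a turn by pi/2 rad. A row lasts 1/10 s, in which the tool goes at most 50 mm and 8.59 degrees, less where a joint would pass 70% of its speed; a pose out of reach is approached as far as the arm can. A call with a number of a shift or a turn outside -1 to 1 is refused whole. A call with a gripper value outside its range is refused whole. The fingers move at their own pace and stop on an object; the grip force is fixed at half the most. Time passes only in rows, so rows that repeat a pose let the fingers close, or fill a call up. It gives the time, the measured TCP pose, the force, the opening and the grip force at its end, in the units of the state.
- r.read_state(): the state, without advancing time (a new reading comes with each control period).
- r.read_camera(name): name is "scene" or "top" or "wrist"; returns a dict with "frame" (384x512x3 uint8, red, green, blue), "fovy" (degrees; the focal length in pixels is half the picture's height over the tangent of half this angle, whatever the lens; pixels are square), "cx", "cy" (the principal point, pixels), "eye" and "rotation" of the camera in the world; the wrist camera has in their place "mount" (4x4, takes a point from camera to tool coordinates, whose origin is the TCP and whose axes are the flange's). Camera axes: x right, y up, looking along -z (the intrinsics and any distortion apply to the point x, -y, -z); pixel columns grow to the right and rows downward; lengths in m; the calibration is good to about 2 mm. The wrist camera is an equidistant fisheye: a pixel r from the principal point sees the ray r / f radians off the axis. A picture is of the moment at which its call begins: read the wrist's pose just before it. There is no depth.
- r.job_done(): hands the job in; it is judged then, once.
The state is a dict: "time": time; "qpos": joint angles; "qvel": joint speeds; "joint_efforts": joint torques, N m; "ee_pos": TCP position; "orientation": TCP orientation; "wrist_force": force on the tool from outside, world axes, zero at the start; "wrist_torque": the same for the moment, N m; "finger_gap": opening from 0.0 (shut) to 1.0 (fully open); "grip_force": force on a finger pad.
Only numpy, scipy, OpenCV 4.12 (cv2) and the standard library are available. Lean on these libraries where they do the work, as an engineer would, in place of code of your own. Each camera call takes 0.05 s, during which the arm holds its last target. There are 200 camera calls.

## Task

Load the jar shaker: lift the hold-down bar level and straight up out of its two U brackets, set it aside on the bench, lift the hold-down plate off its guide rods and set that aside too, then stand every sample jar upright in a tray cell of its own. Then lower the plate squarely over both rods, without letting it drop, until it sits flat on the stop sleeves, lower the bar gently back into both brackets so that it lies on the plate, and only then press the start button. Leave the other things on the bench where they are.

Things in the scene. Friction and masses are not known exactly. Their poses are not given: they have to be found in the camera images.
- shaker: Jar shaker, fixed, a white and grey box 243 x 330 mm. Origin: on the bench under the middle of its jar tray; x to its rear, y along the row of four tray cells, z up. Grey control nose, 56 mm high, in front (x -148 to -88 mm). Platform 190 x 330 mm, top 88 mm above the bench; on it the tray, two guide rods at y = 145 and -145 mm and two U brackets at x = 84 and -84 mm.
- rod1 (a point): Tip of the guide rod at the shaker's y = +145 mm, x = 0; 222 mm above the bench. The rod is 12 mm in diameter and for its top 14 mm tapers to a blunt point 5 mm across. Its foot stands in a stop sleeve 26 mm in diameter, top 147 mm above the bench, on which the plate comes to rest.
- rod2 (a point): Tip of the guide rod at the shaker's y = -145 mm, like rod1.
- bracket1 (a point): Middle of the slot floor of the front U bracket (shaker's x = -84 mm, y = 0), 151 mm above the bench. Upright 8 mm steel, 40 mm wide over all; the slot is 24 mm wide along y and open on top, its prongs end 187 mm above the bench.
- bracket2 (a point): Middle of the slot floor of the rear U bracket (shaker's x = +84 mm), like bracket1. The bench to the robot's left of the shaker is clear but for the timer towards the robot and the reagent bottle towards the rear.
- cell1 (a point): Floor centre of tray cell 1 (the one at +y), 88 mm above the bench. A cell is 52 x 52 mm inside, its walls 3 mm thick and 16 mm high; the cell centres are 55 mm apart. Its axes are those of the shaker.
- cell2 (a point): Floor centre of tray cell 2, 55 mm from cell 1 towards -y.
- cell3 (a point): Floor centre of tray cell 3.
- cell4 (a point): Floor centre of tray cell 4 (at -y).
- plate_seat (a point): Where the plate's origin lies when it sits on both stop sleeves: between the two rods, 147 mm above the bench; the plate lies there at the start. Its axes are those of the shaker.
- bar_seat (a point): Where the bar's origin lies when the bar lies on the seated plate in both brackets: midway between the brackets, 157 mm above the bench. Its axes are those of the shaker.
- plate: White plastic hold-down plate, 70 (x) by 326 (y) by 10 mm, 0.4 kg. Origin: centre of the underside, z up. Two through bores 18 mm wide at y = 145 and -145 mm for the rods. Steel grip block mid-top: two ears 40 mm long in x, 28 mm high (10 to 38 mm above the underside), outer faces at y = 24 and -24 mm (grip here, 48 mm), 28 mm slot between for the bar. Fits either way round.
- bar: Hold-down bar, square steel 16 x 16 mm, 206 mm long along x, 0.5 kg. Origin: mid-underside, z up. End flanges 26 mm square, 6 mm thick, flush below, inner faces 97 mm from the middle, just outside the brackets (9 mm play). Black grip on its middle, 44 mm long in x, 16 mm thick in y, 16 to 62 mm above the underside. At the start it lies in both brackets on the plate. Fits either way round.
- jar1: Sample jar, round, off-white plastic, 42 mm in diameter, with a dark blue screw cap 44 mm in diameter from 40 mm up to its top at 56 mm; about 80 g, most of it low down. Origin: centre of its underside, z up. Two to four of the four jars are there, standing on the bench to the robot's right of the shaker (-y); all alike.
- jar2: Sample jar, round, off-white plastic, 42 mm in diameter, with a dark blue screw cap 44 mm in diameter from 40 mm up to its top at 56 mm; about 80 g, most of it low down. Origin: centre of its underside, z up. Two to four of the four jars are there, standing on the bench to the robot's right of the shaker (-y); all alike.
- jar3: Sample jar, round, off-white plastic, 42 mm in diameter, with a dark blue screw cap 44 mm in diameter from 40 mm up to its top at 56 mm; about 80 g, most of it low down. Origin: centre of its underside, z up. Two to four of the four jars are there, standing on the bench to the robot's right of the shaker (-y); all alike.
- jar4: Sample jar, round, off-white plastic, 42 mm in diameter, with a dark blue screw cap 44 mm in diameter from 40 mm up to its top at 56 mm; about 80 g, most of it low down. Origin: centre of its underside, z up. Two to four of the four jars are there, standing on the bench to the robot's right of the shaker (-y); all alike.
- start (a joint): The start push button on the left end of the control nose: 0 up, 0.006 m fully pressed (about 5 N), springs back; it counts as pressed from 0.004 m.
- start_top (a point): Centre of the top of the start button (grey, 24 mm in diameter, in a black housing 40 mm in diameter), 74 mm above the bench, pressed straight down.
- tuberack: Bystander: orange rack of capped tubes, 200 x 70 mm (x, y), 105 mm high with its tubes; origin under its centre.
- kitbox: Bystander: red and white kit box 130 x 100 x 65 mm (x, y, z); origin under its centre.
- reagent: Bystander: reagent bottle with a blue cap, 68 mm in diameter, 140 mm high; origin under its centre.
- marker: Bystander: marker pen lying among the sample jars, 118 mm long (x), 13 mm thick; origin under its centre.
- timer: Bystander: flat bench timer 65 x 65 x 14 mm; origin under its centre.
Mind the look-alikes: they are no part of the job. What is shaped like the jar2 but green is not meant. Of the things that look like the bar, the smaller one is meant.

How it is judged:
On the way, in this order (a step that is already met when the one before it is completed fails the run):
1. the bar is out of both brackets and aside (horizontal distance between bar and bar_seat above 0.12 m), for 0.1 s.
2. the plate is off the rods and aside (horizontal distance between plate and plate_seat above 0.12 m), for 0.1 s.
3. every jar there stands upright in a tray cell ((distance between jar1 and cell1 below 0.01 m or distance between jar1 and cell2 below 0.01 m or distance between jar1 and cell3 below 0.01 m or distance between jar1 and cell4 below 0.01 m) and angle between each of jar1, jar2, jar3, jar4's own z axis and vertical below 0.12 rad and linear speed of each of jar1, jar2, jar3, jar4 below 0.03 m/s and (distance between jar2 and cell1 below 0.01 m or distance between jar2 and cell2 below 0.01 m or distance between jar2 and cell3 below 0.01 m or distance between jar2 and cell4 below 0.01 m) and (distance between jar3 and cell1 below 0.01 m or distance between jar3 and cell2 below 0.01 m or distance between jar3 and cell3 below 0.01 m or distance between jar3 and cell4 below 0.01 m) and (distance between jar4 and cell1 below 0.01 m or distance between jar4 and cell2 below 0.01 m or distance between jar4 and cell3 below 0.01 m or distance between jar4 and cell4 below 0.01 m)), for 0.2 s.
4. the plate sits flat on both stop sleeves, over the rods, with every jar below it (all of step 3 and horizontal distance between plate and plate_seat below 0.008 m and z of plate in the frame of plate_seat between -0.003 and 0.004 m and angle between plate's own z axis and vertical below 0.05 rad and angle between the y axis of plate and the y axis of shaker, either way round below 0.06 rad and linear speed of plate below 0.03 m/s), for 0.2 s.
5. the bar lies in both brackets, on the plate (horizontal distance between plate and plate_seat below 0.008 m and z of plate in the frame of plate_seat between -0.003 and 0.004 m and angle between plate's own z axis and vertical below 0.05 rad and angle between the y axis of plate and the y axis of shaker, either way round below 0.06 rad and linear speed of each of plate, bar below 0.03 m/s and horizontal distance between bar and bar_seat below 0.015 m and z of bar in the frame of bar_seat between -0.003 and 0.005 m and angle between bar's own z axis and vertical below 0.06 rad and angle between the x axis of bar and the x axis of shaker, either way round below 0.08 rad), for 0.2 s.
6. the start button is pressed (value of joint start above 0.004 m).
At the end, for the whole second after the job is handed in: Every jar upright within 10 mm of a cell's floor centre; plate on both sleeves (8 mm across, 4 mm in height of plate_seat, level and turned within 3 degrees); bar on it in both brackets (15 mm across, 5 mm in height of bar_seat, within 3 degrees level, 4.5 turned); at rest, button up again (all of step 3 and all of step 5 and value of joint start below 0.002 m); the robot touches nothing.
It fails at once if the bar is tilted by more than 12 degrees while it is in or just over the brackets (one end lifted before the other) (horizontal distance between bar and bar_seat below 0.05 m and z of bar in the frame of bar_seat below 0.04 m and angle between bar's own z axis and vertical above 0.21 rad).
It fails at once if the bar is let fall into the brackets (faster than 0.5 m/s there) (horizontal distance between bar and bar_seat below 0.02 m and z of bar in the frame of bar_seat below 0.06 m and linear speed of bar above 0.5 m/s).
It fails at once if the plate is let fall down the rods (faster than 0.5 m/s there) (horizontal distance between plate and plate_seat below 0.02 m and z of plate in the frame of plate_seat below 0.07 m and linear speed of plate above 0.5 m/s).
It fails at once if a bystander is pushed more than 5 cm or knocked over (distance of any of tuberack, kitbox, reagent, marker, timer from where it was at the start of the episode above 0.05 m or angle between any of tuberack, kitbox, reagent, marker, timer's own z axis and vertical above 0.5 rad).
Of jar1, jar2, jar3, jar4 only 2 to 4 are there at a start; the rules pass over those that are not, and their reading is None.
At some moment in a run one of jar1, jar2, jar3, jar4 may be knocked a few centimetres aside while the robot is not near it.
It also fails if it takes over 210 s, if anything falls off the work surface, if the arm or the gripper's body presses on something with over 40 N, if the wrist force passes 120 N, or if a joint passes its speed limit or range.

## Working session

There is one attempt and no reset: what is moved stays moved. The work goes in short steps, Python scripts to look and compute and a shell command to move; the robot and the scene stay as the last step left them, time stands still between calls to the robot, and variables do not carry over. Pictures are saved under pics/ and viewed, at most 14 in all, crops included, and the job is handed in when it is done.

```bash
ls; mkdir -p pics; cat > h.py <<'E'
import numpy as np, cv2
from station import r
def save(n,name):
    c=r.read_camera(n); cv2.imwrite(f'pics/{name}.png',c['frame'][:,:,::-1]); return c
def f(c): return c['frame'].shape[0]/2/np.tan(np.radians(c['fovy'])/2)
def ray(c,u,v):
    a=np.array([(u-c['cx'])/f(c),-(v-c['cy'])/f(c),-1.]); R=np.array(c['rotation']).reshape(3,3)
    return np.array(c['eye']),R@a
def onz(c,u,v,z):
    e,d=ray(c,u,v); return e+d*(z-e[2])/d[2]
def proj(c,p):
    R=np.array(c['rotation']).reshape(3,3); q=R.T@(np.array(p)-c['eye']); return c['cx']+f(c)*q[0]/-q[2], c['cy']-f(c)*q[1]/-q[2]
E
python3 - <<'E'
from h import *
import pickle
d={}
for n in('scene','top'):
    c=save(n,n+'0'); d[n]=c; print({k:v for k,v in c.items() if k!='frame'})
pickle.dump(d,open('c0.pkl','wb'))
print(r.read_state())
E
```

```text
pics
{'fovy': 42.154042313591795, 'cx': 262.4954126673906, 'cy': 194.31362658849238, 'eye': array([ 1.27389114, -0.35729439,  1.53362586]), 'rotation': array([0.22715572, 0.14187865, 0.49184129, 0.8284702 ])}
{'fovy': 45.96568213082561, 'cx': 255.72590843264263, 'cy': 190.3624741248077, 'eye': array([0.35741189, 0.0377466 , 1.83326798]), 'rotation': array([-0.03513786,  0.0357752 ,  0.70825991, -0.70416856])}
{'time': 0.1, 'qpos': array([-1.21381188e+00,  1.16444671e-01,  1.44221623e+00,  1.97751927e-05,
        1.58401396e+00, -3.78064116e-02]), 'qvel': array([-0.00134085, -0.00125772, -0.00012962,  0.00056564, -0.00090016,
       -0.00033447]), 'joint_efforts': array([ 1.11757181e-03, -7.33668780e+01, -6.33788538e+01, -7.71415716e-05,
        5.34147475e-03,  7.35890035e-05]), 'ee_pos': array([ 0.2595316 , -0.62287217,  0.1929205 ]), 'orientation': array([ 9.80580533e-01,  1.96116103e-01, -7.62272114e-05, -5.35800457e-04]), 'wrist_force': array([0.02480132, 0.61623688, 0.08565649]), 'wrist_torque': array([ 0.01352796,  0.04635019, -0.02726151]), 'grip_force': 0.0, 'finger_gap': 1.0040263747312053}
```

View pics/top0.png

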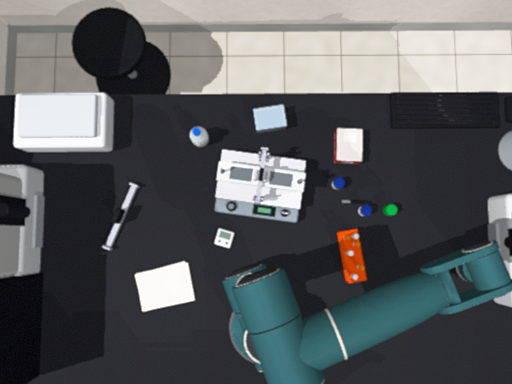

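View pics/scene0.png

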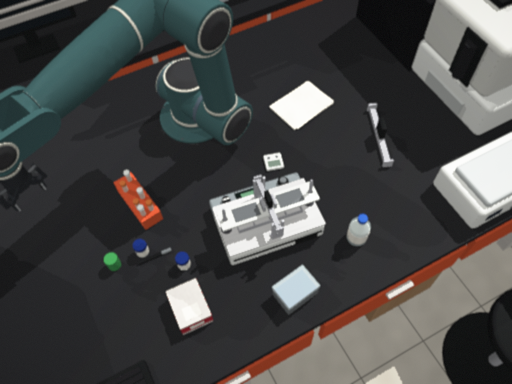

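The top view shows two blue-capped jars at (338,183) and (365,210), a green look-alike at (391,210), the shaker centred near (262,183) with its bar along the image vertical, and the marker at (347,202). The larger bar look-alike lies at (120,215).

```bash
sed -i 's/^from station import r/from station import r\nfrom scipy.spatial.transform import Rotation as Ro/; s/np.array(c\[.rotation.\]).reshape(3,3)/Ro.from_quat(c["rotation"]).as_matrix()/' h.py
python3 - <<'E'
from h import *
import pickle
d=pickle.load(open('c0.pkl','rb'))
t=d['top'];s=d['scene']
a=cv2.resize(t['frame'][140:230,205:315],None,fx=3.6,fy=3.6,interpolation=2)
b=cv2.resize(s['frame'][165:275,195:335],None,fx=2.83,fy=2.83,interpolation=2)
H=max(a.shape[0],b.shape[0]); im=np.zeros((H,a.shape[1]+b.shape[1],3),np.uint8)
im[:a.shape[0],:a.shape[1]]=a; im[:b.shape[0],a.shape[1]:]=b
cv2.imwrite('pics/crop0.png',im[:,:,::-1]); print(im.shape)
for n,c in d.items():
    hsv=cv2.cvtColor(c['frame'],cv2.COLOR_RGB2HSV)
    m=cv2.inRange(hsv,(110,120,50),(130,255,255))
    _,_,st,ce=cv2.connectedComponentsWithStats(m)
    for q,p in zip(st[1:],ce[1:]):
        if q[4]>15: print(n,q,p.round(1),onz(c,*p,.056 if n=='top' else .052).round(4))
E
```

```text
(324, 792, 3)
scene [358 213  11  11  88] [362.5 217.8] [0.7242 0.3036 0.052 ]
scene [132 238  15  14 147] [139.  244.7] [ 0.455  -0.3948  0.052 ]
scene [175 251  14  14 152] [181.4 257.6] [ 0.5643 -0.2908  0.052 ]
top [192 127   9   9  20] [196.2 130.6] [0.7781 0.2722 0.056 ]
top [333 177  13  12 117] [339.2 182.3] [ 0.5665 -0.2946  0.056 ]
top [361 204  12  13 116] [366.2 209.8] [ 0.4569 -0.3982  0.056 ]
```

View pics/crop0.png

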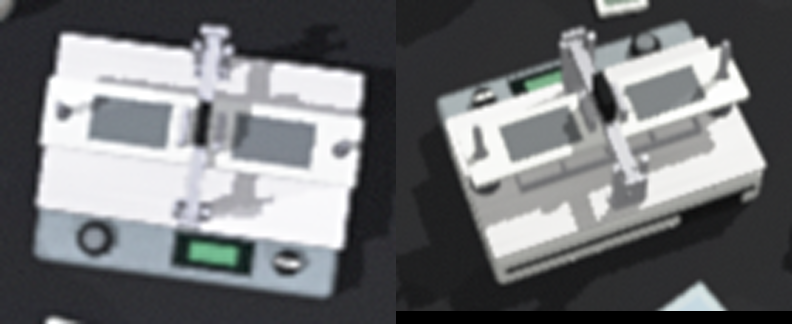

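The crop shows the rod tips in the top view at about crop (60,108) and (350,147). The rear platform corners are at (60,35) and (365,72), and the button housing is at (95,240).

```bash
python3 - <<'E'
from h import *
import pickle
from scipy.optimize import least_squares
d=pickle.load(open('c0.pkl','rb'))
t=d['top'];s=d['scene']
T=lambda u,v:(205+u/3.6-.4,140+v/3.6-.4); S=lambda u,v:(195+(u-396)/2.83-.35,165+v/2.83-.35)
P=[(t,T(60,35),(.095,.165,.088)),(t,T(365,72),(.095,-.165,.088)),(t,T(35,258),(-.148,.165,.056)),(t,T(328,297),(-.148,-.165,.056)),
(t,T(58,107),(0,.145,.222)),(t,T(352,147),(0,-.145,.222)),(s,S(475,124),(0,-.145,.222)),(s,S(727,43),(0,.145,.222))]
def w(p,q): c,s_=np.cos(q[2]),np.sin(q[2]); return np.array([q[0]+c*p[0]-s_*p[1],q[1]+s_*p[0]+c*p[1],p[2]])
g=lambda q:np.array([np.subtract(proj(c,w(p,q)),uv) for c,uv,p in P])
o=least_squares(lambda q:g(q).ravel(),[.55,0,0],loss='soft_l1')
print(o.x.round(4)); print(g(o.x).round(1).tolist())
for p in[(0,0,.219),(-.084,0,.151),(.084,0,.151)]: print(p,w(p,o.x).round(3))
print('button',onz(t,*T(95,240),.074))
E
```

```text
[ 0.5782  0.0181 -0.1388]
[[0.3, 0.0], [-0.7, 0.8], [-0.8, 0.1], [1.1, 0.4], [-0.1, -0.5], [-1.7, -1.0], [-0.3, 0.3], [-1.0, 0.2]]
(0, 0, 0.219) [0.578 0.018 0.219]
(-0.084, 0, 0.151) [0.495 0.03  0.151]
(0.084, 0, 0.151) [0.661 0.007 0.151]
button [0.47285082 0.13227691 0.074     ]
```

```bash
python3 -m inch '[[[0.1,0.1,0.3,0,1],[0.2,0.3,0.6,0,1],[0.3,0.5,0.8,0,1],[0.4,0.7,1,0,1],[0.48,0.9,1,0,1],[0.48,1,1,0,1],[0.48,1,1,-0.1,1],[0.48,1,1,-0.2,1],[0.48,1,1,-0.3,1],[0.48,1,1,-0.34,1]]]'
python3 -m inch '[[[0.1,0.2,0,0,1],[0.2,0.4,0,0,1],[0.3,0.6,0,0,1],[0.35,0.8,0,0,1],[0.4,0.9,0,0,1],[0.4,1,0,0,1],[0.4,1,0,0,1],[0.4,1,0,0,1],[0.4,1,0,0,1],[0.4,1,0,0,1]]]'
python3 -m inch '[[[0.1,0.2,0,0,1],[0.2,0.4,0,0,1],[0.3,0.5,0,0,1],[0.392,0.564,0,0,1],[0.392,0.564,0,0,1],[0.392,0.564,0,0,1],[0.392,0.564,0,0,1],[0.392,0.564,0,0,1],[0.392,0.564,0,0,1],[0.392,0.564,0,0,1]]]'
python3 - <<'E'
from h import *
st=r.read_state(); print(st['ee_pos'],st['orientation'],st['qpos'])
c=save('wrist','w1'); print({k:v for k,v in c.items() if k!='frame'})
E
```

```text
time: 1.1
ee_pos: [0.38, -0.3721, 0.4443]
orientation: [0.997, -0.072, 0.0, 0.0]
wrist_force: [-0.6, 0.2, -0.3]
finger_gap: 1.001
grip_force: 0.0
time: 2.1
ee_pos: [0.4795, -0.124, 0.4434]
orientation: [0.998, -0.07, -0.0, 0.0]
wrist_force: [0.3, -0.1, -0.1]
finger_gap: 1.001
grip_force: 0.0
time: 3.1
ee_pos: [0.5773, 0.0175, 0.444]
orientation: [0.998, -0.07, 0.0, -0.0]
wrist_force: [0.3, -0.4, -0.0]
finger_gap: 1.002
grip_force: 0.0
[0.57730388 0.01748034 0.44396539] [ 9.97553416e-01 -6.99076918e-02  3.09775445e-04 -1.90720555e-05] [-1.38968505e-02 -5.20845949e-02  1.20941192e+00  3.67413901e-06
  1.98364461e+00  1.69683047e+00]
{'fovy': 65.70646984690485, 'cx': 259.990385523188, 'cy': 193.66782679238437, 'mount': array([[-1.03519328e-04,  9.49856697e-01,  3.12685535e-01,
         7.98973890e-02],
       [ 9.99999428e-01, -2.34562636e-04,  1.04360491e-03,
        -1.20180003e-03],
       [ 1.06461945e-03,  3.12685464e-01, -9.49856130e-01,
        -1.80647085e-01],
       [ 0.00000000e+00,  0.00000000e+00,  0.00000000e+00,
         1.00000000e+00]])}
```

View pics/w1.png

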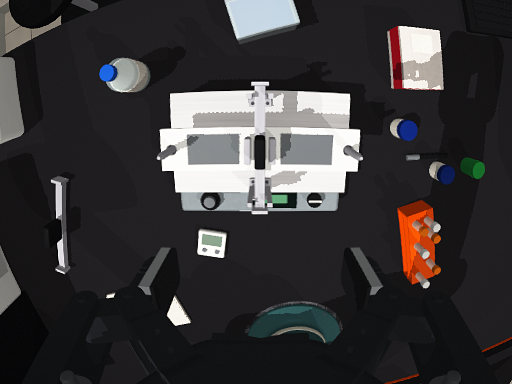

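The wrist view is square to the shaker. The bar grip is at (260,151), the rod tips at about (160,157) and (360,157), the button at (210,201), and the jars at (405,129) and (443,172).

```bash
cat >> h.py <<'E'
def wonz(c,st,u,v,z):
    x,y=u-c['cx'],v-c['cy']; rr=np.hypot(x,y)+1e-9; th=rr/f(c)
    a=np.array([np.sin(th)*x/rr,-np.sin(th)*y/rr,-np.cos(th)]); M=np.array(c['mount']); R=Ro.from_quat(st['orientation']).as_matrix()
    e=R@M[:3,3]+st['ee_pos']; d=R@M[:3,:3]@a; return e+d*(z-e[2])/d[2]
E
python3 - <<'E'
from h import *
st=r.read_state(); c=save('wrist','w1b')
g=cv2.cvtColor(c['frame'],cv2.COLOR_RGB2GRAY)
m=(g[130:172,248:272]<70).astype(np.uint8); n,_,s,ce=cv2.connectedComponentsWithStats(m)
k=1+s[1:,4].argmax(); print('grip',s[k],ce[k]); 
x0,y0=248+s[k][0],130+s[k][1]
print('grip mean',wonz(c,st,248+ce[k][0],130+ce[k][1],.219), 'top edge',wonz(c,st,260,y0,.219),'bottom',wonz(c,st,260,y0+s[k][3],.219))
p=wonz(c,st,160.5,157,.222);q=wonz(c,st,360,157,.222);print('rods',p,q,(p+q)/2,np.hypot(*(p-q)[:2]),'yaw',np.arctan2(-(p-q)[0],(p-q)[1]))
p=wonz(c,st,171.5,94,.088);q=wonz(c,st,349.5,94,.088);print('rear plat',p,q,(p+q)/2,np.hypot(*(p-q)[:2]),'yaw',np.arctan2(-(p-q)[0],(p-q)[1]))
a=wonz(c,st,260,211,.16);b=wonz(c,st,260,86,.16);print('bar ends',a,b,np.hypot(*(a-b)[:2]))
hsv=cv2.cvtColor(c['frame'],cv2.COLOR_RGB2HSV)
m=cv2.inRange(hsv,(110,120,50),(130,255,255))
_,_,s,ce=cv2.connectedComponentsWithStats(m)
for a,b in zip(s[1:],ce[1:]):
    if a[4]>50: print(a,b,wonz(c,st,*b,.05))
cv2.imwrite('pics/w1crop.png',cv2.resize(c['frame'][75:220,145:375],None,fx=3.4,fy=3.4,interpolation=2)[:,:,::-1])
E
```

```text
grip [  7   5  10  34 335] [11.51343284 21.74328358]
grip mean [0.58506081 0.01885776 0.219     ] top edge [0.60809435 0.0149371  0.219     ] bottom [0.56063721 0.02161694 0.219     ]
rods [0.59997548 0.15965468 0.222     ] [ 0.56033034 -0.122587    0.222     ] [0.58015291 0.01853384 0.222     ] 0.2850124632459662 yaw -0.1395521956556876
rear plat [0.69383003 0.16594967 0.088     ] [ 0.64871404 -0.15541538  0.088     ] [0.67127204 0.00526715 0.088     ] 0.3245164809749489 yaw -0.13947704948744477
bar ends [0.47508996 0.03372273 0.16      ] [0.67713484 0.00528382 0.16      ] 0.20403652440958395
[109  65   8  16  62] [113.48387097  72.80645161] [0.7693713  0.29545802 0.05      ]
[397 120  21  21 355] [407.0028169  129.94647887] [ 0.56583104 -0.28950587  0.05      ]
[437 165  18  20 237] [446.51054852 174.28691983] [ 0.45647603 -0.39601026  0.05      ]
```

View pics/w1crop.png

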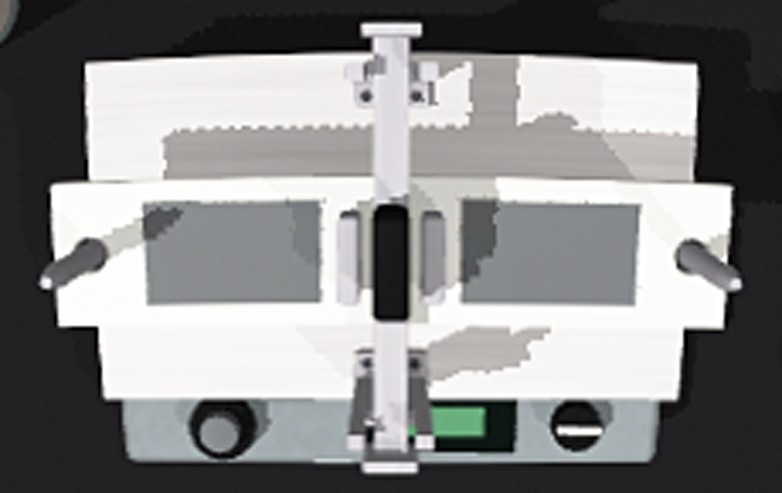

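```bash
python3 - <<'E'
from h import *
import pickle
t=pickle.load(open('c0.pkl','rb'))['top']
for n,u,v,z in [('bar2 a',134,185,.02),('bar2 b',108,247,.02),('reagent',197,131,.14),('timer',224,238,.014),('paper',165,286,0),('bar2 grip',122,216,.06),('green',391,210,.05),('box',349,145,.065),('marker',347,202,.01),('rack',351,256,.06)]: print(n,onz(t,u,v,z).round(3))
E
python3 -m inch '[[[0.01,0.003,-0.2,0,1],[0.01,0.003,-0.4,0,1],[0.01,0.003,-0.6,0,1],[0.01,0.003,-0.7,0,1],[0.01,0.003,-0.8,0,1],[0.01,0.003,-0.85,0,1],[0.01,0.003,-0.9,0,1],[0.01,0.003,-0.95,0,1],[0.01,0.003,-1,0,1],[0.01,0.003,-1,0,1]]]'
python3 -m inch '[[[0,0,-0.016,0,1],[0,0,-0.016,0,1],[0,0,-0.016,0,0],[0,0,-0.016,0,0],[0,0,-0.016,0,0],[0,0,-0.016,0,0],[0,0,-0.016,0,0],[0,0,-0.016,0,0],[0,0,-0.016,0,0],[0,0,-0.016,0,0]]]'
python3 -m inch '[[[0,0,0,0,0],[0,0,0,0,0],[0,0,0.02,0,0],[0,0,0.04,0,0],[0,0,0.06,0,0],[0,0,0.08,0,0],[0,0,0.1,0,0],[0,0,0.12,0,0],[0,0,0.14,0,0],[0,0,0.14,0,0]]]'
```

```text
bar2 a [0.564 0.526 0.02 ]
bar2 b [0.317 0.624 0.02 ]
reagent [0.756 0.258 0.14 ]
timer [0.35  0.163 0.014]
paper [0.161 0.399 0.   ]
bar2 grip [0.438 0.56  0.06 ]
green [ 0.456 -0.497  0.05 ]
box [ 0.714 -0.335  0.065]
marker [ 0.492 -0.333  0.01 ]
rack [ 0.278 -0.333  0.06 ]
time: 4.2
ee_pos: [0.5797, 0.0186, 0.192]
orientation: [0.998, -0.07, -0.001, 0.0]
wrist_force: [0.4, -0.0, -0.2]
finger_gap: 1.003
grip_force: 0.0
time: 5.2
ee_pos: [0.5801, 0.0187, 0.1896]
orientation: [0.998, -0.07, -0.0, 0.0]
wrist_force: [0.7, 0.3, 0.1]
finger_gap: 0.0
grip_force: 0.0
time: 6.2
ee_pos: [0.5803, 0.0187, 0.2255]
orientation: [0.998, -0.07, 0.0, -0.0]
wrist_force: [0.1, 0.4, -1.3]
finger_gap: -0.003
grip_force: 0.0
```

The fingers closed fully on nothing, so I need to look.

```bash
python3 - <<'E'
from h import *
save('wrist','w2'); s=save('scene','s2')
a=cv2.imread('pics/w2.png'); b=cv2.imread('pics/s2.png')
b=cv2.resize(b[130:290,180:345],(400,388),interpolation=2)[:384]
cv2.imwrite('pics/m2.png',np.hstack([a[:,56:456],b]))
E
```

```text
(no output)
```

View pics/m2.png

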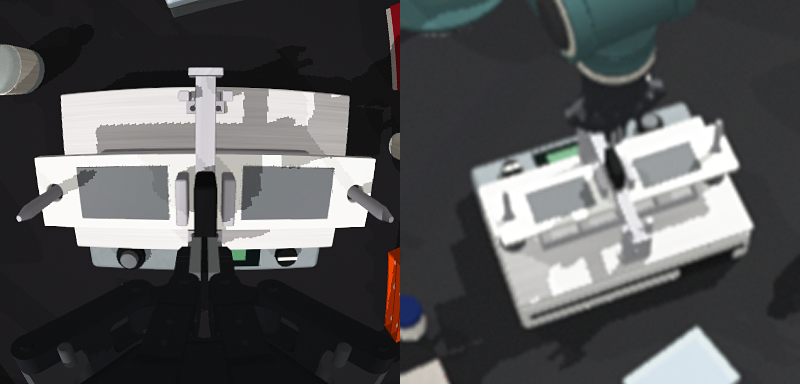

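```bash
python3 - <<'E'
from h import *
st=r.read_state(); s=r.read_camera('scene'); w=r.read_camera('wrist')
def wp(p):
    M=np.array(w['mount']); R=Ro.from_quat(st['orientation']).as_matrix()
    q=M[:3,:3].T@(R.T@(np.array(p)-st['ee_pos'])-M[:3,3]); th=np.arctan2(np.hypot(q[0],q[1]),-q[2]); k=f(w)*th/np.hypot(q[0],q[1]); return w['cx']+k*q[0],w['cy']-k*q[1]
for p in (st['ee_pos'],st['ee_pos']+[0,0,.019],(.58,.0187,.219),(.58,.0187,.173),(.558,.0187,.219),(.602,.0187,.219)):
    print(np.round(p,3),'scene',np.round(proj(s,p),1),'wrist',np.round(wp(p),1))
print(st['finger_gap'],st['grip_force'],st['qpos'])
E
python3 - <<'E'
import cv2,numpy as np
a=cv2.imread('pics/w2.png')[150:384,200:320]; b=cv2.imread('pics/s2.png')[150:230,225:315]
a=cv2.resize(a,None,fx=2.5,fy=2.5,interpolation=2); b=cv2.resize(b,None,fx=5.5,fy=5.5,interpolation=2)
im=np.zeros((590,800,3),np.uint8); im[:a.shape[0],:a.shape[1]]=a; im[:b.shape[0],300:300+b.shape[1]]=b
cv2.imwrite('pics/m3.png',im)
E
```

```text
[0.58  0.019 0.225] scene [267.6 194.1] wrist [262.1 222.9]
[0.58  0.019 0.244] scene [267.6 190.9] wrist [262.3 235.6]
[0.58  0.019 0.219] scene [267.6 195. ] wrist [262.  219.8]
[0.58  0.019 0.173] scene [267.6 202.5] wrist [261.7 197.8]
[0.558 0.019 0.219] scene [264.2 189.7] wrist [266.2 247.9]
[0.602 0.019 0.219] scene [271.1 200.4] wrist [257.4 189.2]
0.002371353680364762 0.0 [-1.18141196e-02 -9.64452560e-02  1.60586340e+00 -1.07152768e-05
  1.63214050e+00  1.69827268e+00]
```

View pics/m3.png

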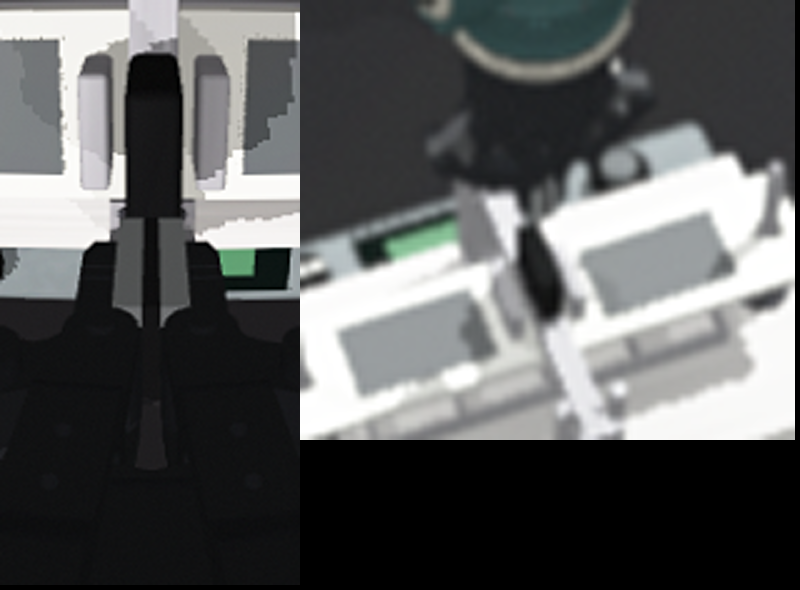

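The wrist and scene views show the shut fingertips at wrist pixel (262,237), above the grip, which hasn't moved. They appear to end 30–40 mm behind the stated TCP, so they closed over the top of the grip. I'll open, go lower and check the force.

```bash
python3 -m inch '[[[0,0,0,0,1],[0,0,0,0,1],[0,0,0,0,1],[0,0,0,0,1],[0,0,0,0,1],[0,0,0,0,1],[0,0,-0.05,0,1],[0,0,-0.1,0,1],[0,0,-0.14,0,1],[0,0,-0.14,0,1]]]'
python3 -m inch '[[[0,0,-0.02,0,1],[0,0,-0.04,0,1],[0,0,-0.06,0,1],[0,0,-0.08,0,1],[0,0,-0.1,0,1],[0,0,-0.12,0,1],[0,0,-0.12,0,1],[0,0,-0.12,0,0.5],[0,0,-0.12,0,0.5],[0,0,-0.12,0,0.5]]]'
python3 -m inch '[[[0,0,0,0,0],[0,0,0,0,0],[0,0,0,0,0],[0,0,0,0,0],[0,0,0,0,0],[0,0,0,0,0],[0,0,0,0,0],[0,0,0,0,0],[0,0,0,0,0],[0,0,0,0,0]]]'
```

```text
time: 7.4
ee_pos: [0.5793, 0.0187, 0.1872]
orientation: [0.998, -0.07, -0.002, 0.0]
wrist_force: [-0.8, 1.2, 0.6]
finger_gap: 0.997
grip_force: 0.0
time: 8.4
ee_pos: [0.5802, 0.0187, 0.1599]
orientation: [0.998, -0.07, 0.0, -0.0]
wrist_force: [-0.5, 0.3, -0.2]
finger_gap: 0.512
grip_force: 0.0
time: 9.4
ee_pos: [0.5802, 0.0185, 0.1599]
orientation: [0.998, -0.07, 0.0, 0.0]
wrist_force: [-2.0, -2.9, 4.9]
finger_gap: 0.176
grip_force: 59.6
```

Grip found. Now I'll lift level, and a scene look later will check the offset.

```bash
python3 -m inch '[[[0,0,0.02,0,0],[0,0,0.04,0,0],[0,0,0.06,0,0],[0,0,0.09,0,0],[0,0,0.12,0,0],[0,0,0.15,0,0],[0,0,0.18,0,0],[0,0,0.2,0,0],[0,0,0.2,0,0],[0,0,0.2,0,0]]]'
python3 - <<'E'
from h import *
save('wrist','w4'); save('scene','s4')
a=cv2.imread('pics/w4.png')[60:384,60:460]; b=cv2.imread('pics/s4.png')
b=cv2.resize(b[110:260,190:345],(400,387),interpolation=2)[:324]
cv2.imwrite('pics/m4.png',np.hstack([a,b]))
E
```

```text
time: 10.4
ee_pos: [0.5801, 0.0186, 0.2095]
orientation: [0.998, -0.07, -0.0, 0.0]
wrist_force: [0.6, -0.2, -5.7]
finger_gap: 0.17
grip_force: 58.8
```

View pics/m4.png

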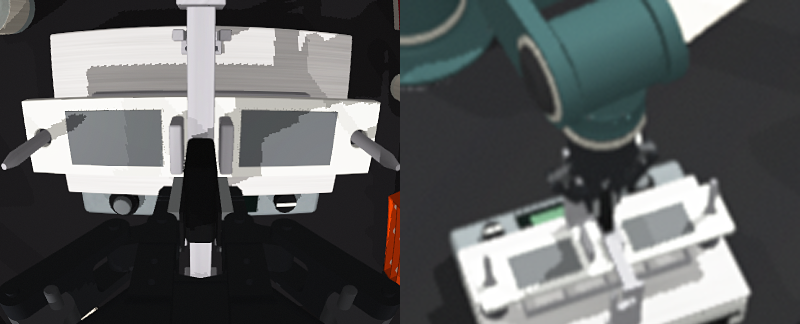

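The bar is clear of the brackets and level, visible at wrist col ~260. Carrying it to the left now.

```bash
python3 -m inch '[[[0,0,0.1,0,0],[0,0,0.2,0,0],[0,0,0.3,0,0],[0,0,0.4,0,0],[-0.05,0.1,0.4,0,0],[-0.1,0.25,0.4,0,0],[-0.2,0.4,0.4,0,0],[-0.3,0.55,0.4,0,0],[-0.4,0.7,0.4,0,0],[-0.4,0.8,0.4,0,0]]]'
python3 -m inch '[[[0,0.12,0,0,0],[0,0.24,0,0,0],[0,0.36,0,0,0],[0,0.46,0,0,0],[0,0.54,0,0,0],[0,0.57,-0.1,0,0],[0,0.57,-0.2,0,0],[0,0.57,-0.32,0,0],[0,0.57,-0.44,0,0],[0,0.57,-0.5,0,0]]]'
```

```text
time: 11.5
ee_pos: [0.4778, 0.2207, 0.3103]
orientation: [0.998, -0.069, 0.0, -0.0]
wrist_force: [1.5, -0.8, -5.1]
finger_gap: 0.175
grip_force: 59.6
time: 12.5
ee_pos: [0.4794, 0.3606, 0.1816]
orientation: [0.998, -0.07, -0.001, 0.001]
wrist_force: [1.1, -0.7, -5.7]
finger_gap: 0.174
grip_force: 59.5
```

```bash
python3 -m inch '[[[0,0,-0.1,0,0],[0,0,-0.2,0,0],[0,0,-0.3,0,0],[0,0,-0.4,0,0],[0,0,-0.5,0,0],[0,0,-0.56,0,0],[0,0,-0.6,0,0],[0,0,-0.64,0,0],[0,0,-0.64,0,0],[0,0,-0.64,0,0]]]'
```

```text
time: 13.5
ee_pos: [0.4804, 0.3614, 0.0253]
orientation: [0.998, -0.07, 0.0, -0.0]
wrist_force: [0.6, -0.6, -5.9]
finger_gap: 0.172
grip_force: 59.5
```

```bash
python3 -m inch '[[[0,0,-0.02,0,0],[0,0,-0.04,0,0],[0,0,-0.06,0,0],[0,0,-0.07,0,0],[0,0,-0.076,0,0],[0,0,-0.08,0,0],[0,0,-0.084,0,0],[0,0,-0.088,0,0],[0,0,-0.088,0,0],[0,0,-0.088,0,0]]]'
```

```text
time: 14.5
ee_pos: [0.4802, 0.3613, 0.0029]
orientation: [0.998, -0.07, 0.0, -0.0]
wrist_force: [-1.4, -0.0, -1.5]
finger_gap: 0.171
grip_force: 60.3
```

```bash
python3 -m inch '[[[0,0,0,0,0.6],[0,0,0,0,0.6],[0,0,0,0,0.6],[0,0,0,0,0.6],[0,0,0,0,0.6],[0,0,0.1,0,0.6],[0,0,0.25,0,0.6],[0,0,0.4,0,0.6],[0,0,0.5,0,0.8],[0,0,0.5,0,1]]]'
python3 -m inch '[[[0,0,0.2,0,1],[0,0,0.4,0,1],[0,0,0.6,0,1],[0,0,0.8,0,1],[0.1,-0.1,0.9,0,1],[0.2,-0.3,1,0,1],[0.3,-0.5,1,0,1],[0.395,-0.7,1,0,1],[0.395,-0.9,1,0,1],[0.395,-1,1,0,1]]]'
python3 -m inch '[[[0,-0.1,0,0,1],[0,-0.2,0,0,1],[0,-0.371,0,0,1],[0,-0.371,0,0,1],[0,-0.371,-0.1,0,1],[0,-0.371,-0.2,0,1],[0,-0.371,-0.3,0,1],[0,-0.371,-0.4,0,1],[0,-0.371,-0.4,0,1],[0,-0.371,-0.4,0,1]]]'
python3 - <<'E'
from h import *
save('wrist','w5'); save('scene','s5')
a=cv2.imread('pics/w5.png')[60:384,60:460]; b=cv2.imread('pics/s5.png')
b=cv2.resize(b[90:290,190:437],(400,324),interpolation=2)
cv2.imwrite('pics/m5.png',np.hstack([a,b]))
E
```

```text
time: 15.5
ee_pos: [0.4814, 0.3621, 0.132]
orientation: [0.998, -0.07, 0.002, -0.002]
wrist_force: [-0.3, -0.0, 0.4]
finger_gap: 0.914
grip_force: 0.0
time: 16.5
ee_pos: [0.5794, 0.109, 0.3762]
orientation: [0.998, -0.07, -0.001, 0.0]
wrist_force: [-0.1, 0.7, 0.8]
finger_gap: 0.998
grip_force: 0.0
time: 17.5
ee_pos: [0.5788, 0.0187, 0.2778]
orientation: [0.998, -0.069, -0.0, -0.0]
wrist_force: [0.5, 1.2, 0.8]
finger_gap: 1.003
grip_force: 0.0
```

View pics/m5.png

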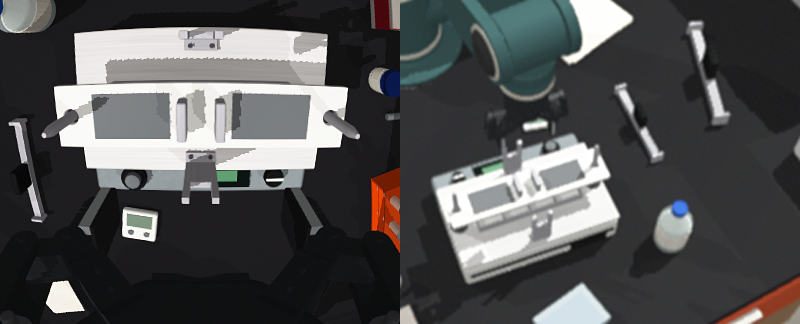

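The bar stands on the bench at scene crop (640,125). The plate's ears are centred between the open fingers at wrist crop (181/220,118). Lowering onto the ears.

```bash
python3 -m inch '[[[0,0,-0.1,0,1],[0,0,-0.2,0,1],[0,0,-0.3,0,1],[0,0,-0.4,0,1],[0,0,-0.5,0,1],[0,0,-0.56,0,1],[0,0,-0.6,0,1],[0,0,-0.63,0,1],[0,0,-0.644,0,1],[0,0,-0.644,0,1]]]'
python3 -m inch '[[[0,0,0,0,0.8],[0,0,0,0,0.7],[0,0,0,0,0],[0,0,0,0,0],[0,0,0,0,0],[0,0,0,0,0],[0,0,0,0,0],[0,0,0,0,0],[0,0,0,0,0],[0,0,0,0,0]]]'
```

```text
time: 18.6
ee_pos: [0.579, 0.0184, 0.1169]
orientation: [0.998, -0.07, 0.0, -0.0]
wrist_force: [0.6, -0.1, 0.6]
finger_gap: 0.997
grip_force: 0.0
time: 19.6
ee_pos: [0.5792, 0.0184, 0.1173]
orientation: [0.998, -0.07, 0.0, 0.0]
wrist_force: [-0.3, 0.2, 6.2]
finger_gap: 0.551
grip_force: 63.1
```

```bash
python3 -m inch '[[[0,0,0.02,0,0],[0,0,0.05,0,0],[0,0,0.1,0,0],[0,0,0.15,0,0],[0,0,0.2,0,0],[0,0,0.25,0,0],[0,0,0.3,0,0],[0,0,0.36,0,0],[0,0,0.4,0,0],[0,0,0.4,0,0]]]'
python3 -m inch '[[[0,0,0.06,0,0],[0,0,0.12,0,0],[0,0,0.2,0,0],[0,0.1,0.22,0,0],[0.05,0.2,0.22,0,0],[0.1,0.33,0.22,0,0],[0.15,0.47,0.22,0,0],[0.2,0.6,0.22,0,0],[0.28,0.7,0.22,0,0],[0.28,0.75,0.22,0,0]]]'
python3 - <<'E'
from h import *
save('wrist','w6'); save('scene','s6')
a=cv2.imread('pics/w6.png')[60:384,60:460]; b=cv2.imread('pics/s6.png')
b=cv2.resize(b[90:290,190:437],(400,324),interpolation=2)
cv2.imwrite('pics/m6.png',np.hstack([a,b]))
E
```

```text
time: 20.6
ee_pos: [0.5794, 0.0184, 0.2186]
orientation: [0.998, -0.07, 0.001, -0.0]
wrist_force: [0.1, 0.5, -3.8]
finger_gap: 0.556
grip_force: 62.3
time: 21.6
ee_pos: [0.6501, 0.208, 0.2714]
orientation: [0.998, -0.069, -0.0, 0.0]
wrist_force: [0.9, -0.9, -4.4]
finger_gap: 0.552
grip_force: 62.9
```

View pics/m6.png

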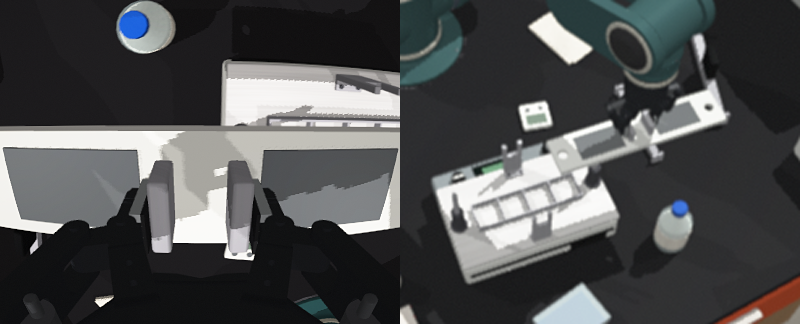

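Holding the plate level; the reagent bottle at wrist crop (146,25) is clear. Setting the plate down at (0.65, 0.37).

```bash
python3 -m inch '[[[0,0.1,0,0,0],[0,0.25,0,0,0],[0,0.4,0,0,0],[0,0.55,0,0,0],[0,0.64,-0.1,0,0],[0,0.64,-0.2,0,0],[0,0.64,-0.32,0,0],[0,0.64,-0.44,0,0],[0,0.64,-0.5,0,0],[0,0.64,-0.5,0,0]]]'
python3 -m inch '[[[0,0,-0.1,0,0],[0,0,-0.2,0,0],[0,0,-0.3,0,0],[0,0,-0.4,0,0],[0,0,-0.5,0,0],[0,0,-0.55,0,0],[0,0,-0.6,0,0],[0,0,-0.62,0,0],[0,0,-0.62,0,0],[0,0,-0.62,0,0]]]'
```

```text
time: 22.7
ee_pos: [0.6482, 0.3649, 0.1448]
orientation: [0.998, -0.07, -0.001, 0.001]
wrist_force: [-0.8, -0.4, -3.8]
finger_gap: 0.55
grip_force: 63.1
time: 23.7
ee_pos: [0.6494, 0.3661, -0.0072]
orientation: [0.998, -0.07, 0.001, -0.0]
wrist_force: [-0.2, -0.2, -3.1]
finger_gap: 0.551
grip_force: 63.3
```

```bash
python3 -m inch '[[[0,0,-0.02,0,0],[0,0,-0.04,0,0],[0,0,-0.055,0,0],[0,0,-0.065,0,0],[0,0,-0.075,0,0],[0,0,-0.08,0,0],[0,0,-0.084,0,0],[0,0,-0.087,0,0],[0,0,-0.087,0,0],[0,0,-0.087,0,0]]]'
```

```text
time: 24.7
ee_pos: [0.6489, 0.366, -0.0296]
orientation: [0.998, -0.07, 0.0, -0.0]
wrist_force: [-4.2, -2.7, 5.0]
finger_gap: 0.552
grip_force: 64.0
```

```bash
python3 -m inch '[[[0,0,0,0,1],[0,0,0,0,1],[0,0,0,0,1],[0,0,0,0,1],[0,0,0,0,1],[0,0,0.1,0,1],[0,0,0.3,0,1],[0,0,0.5,0,1],[0,0,0.7,0,1],[0,0,0.9,0,1]]]'
python3 -m inch '[[[0,0,0.2,0,1],[0,0,0.4,-0.05,1],[0,-0.2,0.5,-0.15,1],[0,-0.4,0.5,-0.25,1],[-0.1,-0.6,0.5,-0.34,1],[-0.1,-0.8,0.5,-0.43,1],[-0.1,-0.9,0.5,-0.52,1],[-0.1,-1,0.5,-0.61,1],[-0.1,-1,0.5,-0.7,1],[-0.1,-1,0.5,-0.7,1]]]'
python3 -m inch '[[[-0.05,-0.2,0,-0.05,1],[-0.1,-0.4,0,-0.1,1],[-0.15,-0.6,0,-0.2,1],[-0.2,-0.8,0,-0.3,1],[-0.23,-1,0,-0.3,1],[-0.23,-1,0,-0.3,1],[-0.23,-1,0,-0.3,1],[-0.23,-1,0,-0.3,1],[-0.23,-1,0,-0.3,1],[-0.23,-1,0,-0.3,1]]]'
python3 - <<'E'
from h import *
st=r.read_state(); c=save('wrist','w7'); t=save('top','t7'); print(st['ee_pos'],st['orientation'],st['qpos'])
for n,c in(('w',c),('t',t)):
    hsv=cv2.cvtColor(c['frame'],cv2.COLOR_RGB2HSV); m=cv2.inRange(hsv,(110,120,50),(130,255,255))
    _,_,s,ce=cv2.connectedComponentsWithStats(m)
    for a,b in zip(s[1:],ce[1:]):
        if a[4]>40: print(n,a,b.round(1),wonz(c,st,*b,.052) if n=='w' else onz(c,*b,.056))
a=cv2.imread('pics/w7.png')[:,56:456]; b=cv2.resize(cv2.imread('pics/t7.png')[90:282,180:380],(400,384))
cv2.imwrite('pics/m7.png',np.hstack([a,b]))
E
```

```text
time: 25.7
ee_pos: [0.6486, 0.3658, 0.1971]
orientation: [0.998, -0.07, 0.0, -0.0]
wrist_force: [1.4, -0.4, -0.9]
finger_gap: 1.0
grip_force: 0.0
time: 26.7
ee_pos: [0.6239, 0.1152, 0.3201]
orientation: [0.814, -0.581, 0.0, -0.0]
wrist_force: [0.0, -0.9, -0.7]
finger_gap: 1.005
grip_force: 0.0
time: 27.7
ee_pos: [0.5637, -0.1428, 0.3198]
orientation: [-0.663, 0.748, 0.001, 0.002]
wrist_force: [-0.7, -0.2, -0.6]
finger_gap: 1.001
grip_force: 0.0
[ 0.56365938 -0.14283068  0.31981984] [-0.66348214  0.74818899  0.00111923  0.00185503] [-0.29448531 -0.0928508   1.45011739  0.00443356  1.78428951  2.96791238]
w [232  40  30  29 698] [246.4  54. ] [ 0.56576608 -0.2903001   0.052     ]
t [361 204  12  13 115] [366.2 209.7] [ 0.45753185 -0.39817034  0.056     ]
```

View pics/m7.png

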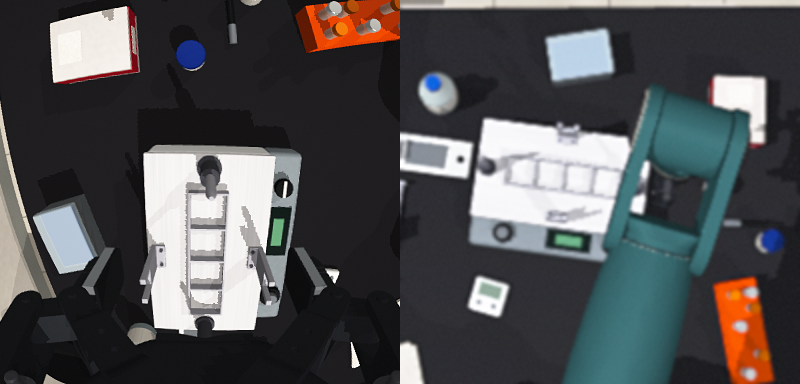

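The wrist view shows the jar at (246,54), an empty tray, and clear fingers. Joint 6 hit its limit on this turn, so I'll turn back half a circle, which gives the same grasp.

```bash
python3 -m inch '[[[0,0,0,0.09,1],[0,-0.05,0,0.18,1],[0,-0.1,0,0.27,1],[0,-0.2,0,0.36,1],[0,-0.3,0,0.45,1],[0,-0.4,0,0.54,1],[0,-0.5,0,0.63,1],[0,-0.59,0,0.72,1],[0,-0.59,0,0.81,1],[0,-0.59,0,0.9,1]]]'
python3 -m inch '[[[0,0,-0.05,0.09,1],[0,0,-0.1,0.18,1],[0,0,-0.15,0.27,1],[0,0,-0.2,0.36,1],[0,0,-0.25,0.45,1],[0,0,-0.3,0.54,1],[0,0,-0.35,0.63,1],[0,0,-0.4,0.72,1],[0,0,-0.4,0.81,1],[0,0,-0.4,0.9,1]]]'
python3 -m inch '[[[0,0,0,0.09,1],[0,0,0,0.18,1],[0,0,0,0.2,1],[0,0,0,0.2,1],[0,0,0,0.2,1],[0,0,0,0.2,1],[0,0,0,0.2,1],[0,0,0,0.2,1],[0,0,0,0.2,1],[0,0,0,0.2,1]]]'
cat > jars.py <<'E'
from h import *
def jars(z=.052):
    st=r.read_state(); c=save('wrist','w%d'%(st['time']*100)); print('ee',st['ee_pos'].round(4),'yaw',Ro.from_quat(st['orientation']).as_matrix()[:2,0].round(3),'j6',st['qpos'][5].round(3))
    hsv=cv2.cvtColor(c['frame'],cv2.COLOR_RGB2HSV); m=cv2.inRange(hsv,(110,120,50),(130,255,255))
    _,_,s,ce=cv2.connectedComponentsWithStats(m)
    for a,b in zip(s[1:],ce[1:]):
        if a[4]>60: print(a,b.round(1),wonz(c,st,*b,z).round(4), 'd/0.25',((wonz(c,st,*b,z)-st['ee_pos'])/.25).round(3)[:2])
E
python3 -c "from jars import *;jars()"
```

```text
time: 28.8
ee_pos: [0.5634, -0.2919, 0.3195]
orientation: [0.991, -0.137, -0.002, -0.001]
wrist_force: [0.3, -0.0, 0.6]
finger_gap: 1.005
grip_force: 0.0
time: 29.8
ee_pos: [0.5634, -0.291, 0.2192]
orientation: [0.842, 0.54, -0.002, 0.0]
wrist_force: [0.4, 0.6, 1.2]
finger_gap: 0.999
grip_force: 0.0
time: 30.8
ee_pos: [0.5633, -0.2914, 0.2198]
orientation: [0.749, 0.663, -0.002, 0.001]
wrist_force: [0.5, -0.1, 0.4]
finger_gap: 1.0
grip_force: 0.0
ee [ 0.5633 -0.2914  0.2198] yaw [0.122 0.993] j6 -0.393
[ 244  148   38   37 1097] [262.4 166. ] [ 0.5659 -0.2902  0.052 ] d/0.25 [0.01  0.005]
[176 234  32  33 814] [191.9 249.8] [ 0.4569 -0.3931  0.052 ] d/0.25 [-0.426 -0.407]
```

```bash
python3 -m inch '[[[0.01,0.004,-0.15,0,1],[0.01,0.004,-0.3,0,1],[0.01,0.004,-0.45,0,1],[0.01,0.004,-0.6,0,1],[0.01,0.004,-0.7,0,1],[0.01,0.004,-0.8,0,1],[0.01,0.004,-0.88,0,1],[0.01,0.004,-0.93,0,1],[0.01,0.004,-0.955,0,1],[0.01,0.004,-0.955,0,1]]]'
python3 -m inch '[[[0,0,0,0,0.8],[0,0,0,0,0.7],[0,0,0,0,0.6],[0,0,0,0,0.5],[0,0,0,0,0],[0,0,0,0,0],[0,0,0,0,0],[0,0,0,0,0],[0,0,0,0,0],[0,0,0,0,0]]]'
```

```text
time: 31.85
ee_pos: [0.5658, -0.2904, -0.0192]
orientation: [0.749, 0.663, -0.002, 0.001]
wrist_force: [-0.7, -0.4, 0.4]
finger_gap: 1.004
grip_force: 0.0
time: 32.85
ee_pos: [0.5662, -0.2906, -0.0181]
orientation: [0.749, 0.663, -0.002, 0.002]
wrist_force: [-1.0, 0.7, 4.8]
finger_gap: 0.5
grip_force: 60.0
```

```bash
python3 -m inch '[[[0,0,0.02,0,0],[0,0,0.06,0,0],[0,0,0.12,0,0],[0,0,0.2,0,0],[0,0,0.35,0,0],[0,0,0.5,0,0],[0,0,0.65,0,0],[0,0,0.8,0,0],[0,0,0.95,0,0],[0,0,1,0,0]]]'
python3 - <<'E'
from h import *
c=r.read_camera('wrist'); w=c; st={'ee_pos':np.array([0.56365938,-0.14283068,0.31981984]),'orientation':[-0.66348214,0.74818899,0.00111923,0.00185503]}
im=cv2.imread('pics/w7.png')[140:335,190:370]
cv2.imwrite('pics/tray.png',cv2.resize(im,None,fx=3.07,fy=3.07,interpolation=2))
E
```

```text
time: 33.85
ee_pos: [0.5665, -0.2908, 0.2371]
orientation: [0.749, 0.663, -0.001, 0.004]
wrist_force: [1.0, -0.4, 0.1]
finger_gap: 0.497
grip_force: 61.0
```

View pics/tray.png

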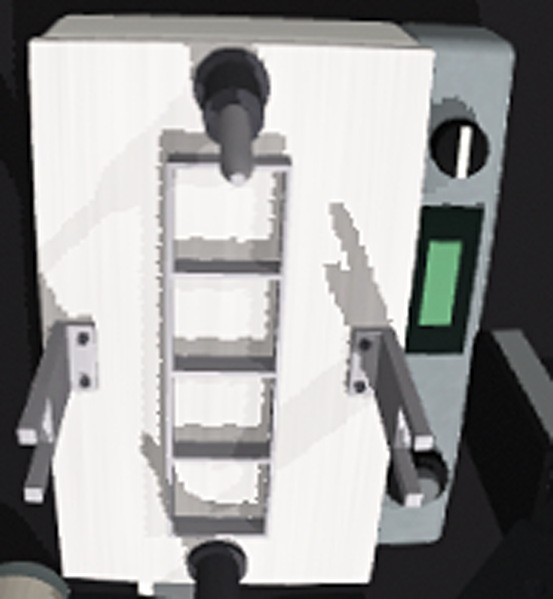

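The tray crop shows the wall tops at crop rows 167, 272, 373, 457 and 535, with columns about 169 to 287 narrowing to 171 to 268.

```bash
python3 - <<'E'
from h import *
c=r.read_camera('wrist'); st={'ee_pos':np.array([0.56365938,-0.14283068,0.31981984]),'orientation':[-0.66348214,0.74818899,0.00111923,0.00185503]}
W=lambda x,y,z:wonz(c,st,190+x/3.07-.3,140+y/3.07-.3,z)
th=-.1395
for (l,rr,y,sy) in [(169,287,167,-110),(170,281,272,-55),(171,276,373,0),(171.5,271,457,55),(172,267,535,110)]:
    a,b=W(l,y,.104),W(rr,y,.104); m=(a+b)/2; o=m[:2]-np.array([-np.sin(th),np.cos(th)])*sy/1000
    print('wall',sy,m.round(4),'width',np.hypot(*(a-b)[:2]).round(4),'origin',o.round(4))
for p in((236,178,-145),): 
    m=W(p[0],p[1],.222); print('rod2',m,m[:2]-np.array([-np.sin(th),np.cos(th)])*p[2]/1000)
E
```

```text
wall -110 [ 0.5647 -0.0925  0.104 ] width 0.0541 origin [0.58   0.0164]
wall -55 [ 0.572 -0.04   0.104] width 0.0531 origin [0.5796 0.0145]
wall 0 [0.5795 0.0161 0.104 ] width 0.053 origin [0.5795 0.0161]
wall 55 [0.5868 0.0688 0.104 ] width 0.053 origin [0.5792 0.0144]
wall 110 [0.5944 0.1247 0.104 ] width 0.0537 origin [0.5791 0.0158]
rod2 [ 0.55936681 -0.12776287  0.222     ] [0.57952877 0.01582854]
```

```bash
python3 -m inch '[[[0,0,0.1,0,0],[0,0.1,0.2,0,0],[0,0.2,0.2,0,0],[0.02,0.35,0.2,0,0],[0.04,0.5,0.2,0,0],[0.06,0.65,0.2,0,0],[0.065,0.8,0.2,0,0],[0.065,0.9,0.2,0,0],[0.065,1,0.2,0,0],[0.065,1,0.2,0,0]]]'
python3 -m inch '[[[0,0.1,0,0,0],[0,0.2,0,0,0],[0,0.3,0,0,0],[0,0.342,0,0,0],[0,0.342,-0.1,0,0],[0,0.342,-0.2,0,0],[0,0.342,-0.3,0,0],[0,0.342,-0.4,0,0],[0,0.342,-0.4,0,0],[0,0.342,-0.4,0,0]]]'
python3 - <<'E'
from h import *
save('wrist','w8'); save('scene','s8')
a=cv2.imread('pics/w8.png')[:,56:456]; b=cv2.resize(cv2.imread('pics/s8.png')[120:280,180:347],(400,384),interpolation=2)
cv2.imwrite('pics/m8.png',np.hstack([a,b])); print(r.read_state()['qpos'][5])
E
```

```text
time: 34.95
ee_pos: [0.5817, -0.038, 0.2794]
orientation: [0.748, 0.664, -0.002, 0.0]
wrist_force: [0.2, -0.1, -1.8]
finger_gap: 0.496
grip_force: 61.1
time: 35.95
ee_pos: [0.582, 0.0445, 0.1811]
orientation: [0.749, 0.662, -0.002, 0.001]
wrist_force: [-0.1, -0.1, -0.2]
finger_gap: 0.496
grip_force: 61.1
0.15786079036211992
```

View pics/m8.png

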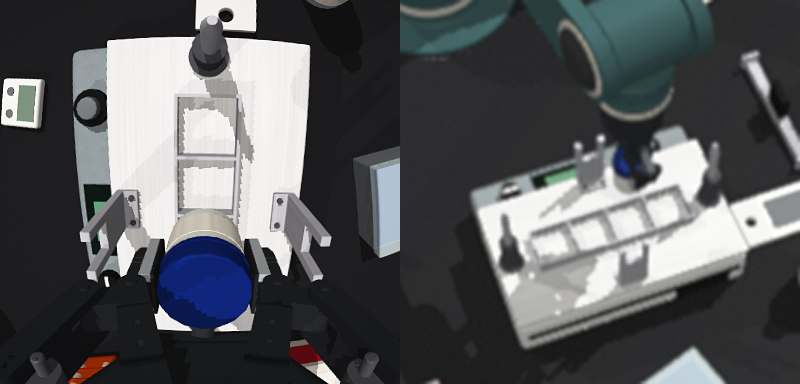

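The jar is held upright over cell 2. The free cells visible beyond it, at crop rows 95–212 and columns about 178–238, suggest a shift of about +2 mm in x.

```bash
python3 -m inch '[[[0.008,0.006,-0.05,0,0],[0.008,0.006,-0.1,0,0],[0.008,0.006,-0.16,0,0],[0.008,0.006,-0.22,0,0],[0.008,0.006,-0.28,0,0],[0.008,0.006,-0.33,0,0],[0.008,0.006,-0.37,0,0],[0.008,0.006,-0.41,0,0],[0.008,0.006,-0.438,0,0],[0.008,0.006,-0.438,0,0]]]'
```

```text
time: 37.05
ee_pos: [0.5839, 0.0466, 0.0708]
orientation: [0.749, 0.663, -0.002, 0.001]
wrist_force: [-0.3, 0.1, -1.2]
finger_gap: 0.499
grip_force: 61.2
```

```bash
python3 -m inch '[[[0,0,-0.004,0,0],[0,0,-0.004,0,0],[0,0,-0.004,0,0.75],[0,0,-0.004,0,0.75],[0,0,-0.004,0,0.75],[0,0,-0.004,0,0.75],[0,0,0.1,0,0.75],[0,0,0.25,0,0.75],[0,0,0.4,0,0.75],[0,0,0.55,0,0.75]]]'
python3 -m inch '[[[0,0,0.2,0,1],[0,0,0.3,0,1],[-0.1,-0.1,0.3,0,1],[-0.2,-0.2,0.3,0,1],[-0.3,-0.35,0.3,0,1],[-0.4,-0.5,0.3,0,1],[-0.5,-0.65,0.3,0,1],[-0.5,-0.8,0.3,0,1],[-0.5,-0.95,0.3,0,1],[-0.5,-1,0.3,0,1]]]'
python3 -m inch '[[[0,-0.2,0,0,1],[0,-0.4,0,0,1],[0,-0.6,0,0,1],[0,-0.77,-0.1,0,1],[0,-0.77,-0.2,0,1],[0,-0.77,-0.3,0,1],[0,-0.77,-0.3,0,1],[0,-0.77,-0.3,0,1],[0,-0.77,-0.3,0,1],[0,-0.77,-0.3,0,1]]]'
python3 -c "
from jars import *
jars();t=save('top','t9');s=save('scene','s9')
for n,c in(('t',t),('s',s)):
    m=cv2.inRange(cv2.cvtColor(c['frame'],cv2.COLOR_RGB2HSV),(110,120,50),(130,255,255)); _,_,q,ce=cv2.connectedComponentsWithStats(m)
    for a,b in zip(q[1:],ce[1:]):
        if a[4]>30: print(n,a,b.round(1),'bench',onz(c,*b,.054).round(4),'cell',onz(c,*b,.142).round(4))
"
```

```text
time: 38.05
ee_pos: [0.5839, 0.0465, 0.2106]
orientation: [0.749, 0.663, -0.002, 0.001]
wrist_force: [0.5, -0.6, 0.4]
finger_gap: 0.75
grip_force: 0.0
time: 39.05
ee_pos: [0.4585, -0.2061, 0.284]
orientation: [0.75, 0.662, -0.002, 0.001]
wrist_force: [-0.5, -0.1, -0.2]
finger_gap: 0.998
grip_force: 0.0
time: 40.05
ee_pos: [0.4596, -0.3959, 0.2108]
orientation: [0.749, 0.663, -0.002, 0.002]
wrist_force: [-0.1, 0.2, 0.1]
finger_gap: 0.997
grip_force: 0.0
ee [ 0.4596 -0.3959  0.2108] yaw [0.121 0.993] j6 -0.629
[ 239  149   38   39 1159] [257.4 168.2] [ 0.4565 -0.3947  0.052 ] d/0.25 [-0.013  0.005]
t [249 171  10  10  87] [253.5 175.6] bench [0.5956 0.0442 0.054 ] cell [0.5838 0.0439 0.142 ]
s [270 200  12  12 115] [275.8 205.7] bench [0.5437 0.0702 0.054 ] cell [0.5872 0.0448 0.142 ]
s [358 213  11  11  90] [362.5 217.8] bench [0.7249 0.3026 0.054 ] cell [0.7575 0.2633 0.142 ]
s [132 238  15  14 151] [138.9 244.8] bench [ 0.4563 -0.3951  0.054 ] cell [ 0.5049 -0.3928  0.142 ]
```

Jar one sits in cell 2 at about (0.585, 0.044). Jar two is still at (0.4565, -0.395).

```bash
python3 -m inch '[[[-0.013,0.005,-0.15,0,1],[-0.013,0.005,-0.3,0,1],[-0.013,0.005,-0.45,0,1],[-0.013,0.005,-0.6,0,1],[-0.013,0.005,-0.7,0,1],[-0.013,0.005,-0.8,0,1],[-0.013,0.005,-0.86,0,1],[-0.013,0.005,-0.9,0,1],[-0.013,0.005,-0.915,0,1],[-0.013,0.005,-0.915,0,1]]]'
python3 -m inch '[[[0,0,0,0,0.8],[0,0,0,0,0.7],[0,0,0,0,0.6],[0,0,0,0,0.5],[0,0,0,0,0],[0,0,0,0,0],[0,0,0,0,0],[0,0,0,0,0],[0,0,0,0,0],[0,0,0,0,0]]]'
python3 -m inch '[[[0,0,0.02,0,0],[0,0,0.06,0,0],[0,0,0.12,0,0],[0,0,0.2,0,0],[0,0,0.35,0,0],[0,0,0.5,0,0],[0,0,0.65,0,0],[0,0,0.8,0,0],[0,0,0.95,0,0],[0,0,1,0,0]]]'
```

```text
time: 41.2
ee_pos: [0.4561, -0.3949, -0.0193]
orientation: [0.749, 0.663, -0.002, 0.001]
wrist_force: [0.2, -0.6, 1.2]
finger_gap: 0.997
grip_force: 0.0
time: 42.2
ee_pos: [0.4561, -0.3949, -0.019]
orientation: [0.749, 0.663, -0.002, 0.002]
wrist_force: [-0.2, 1.3, 5.8]
finger_gap: 0.499
grip_force: 60.1
time: 43.2
ee_pos: [0.4564, -0.3952, 0.2363]
orientation: [0.749, 0.663, -0.002, 0.004]
wrist_force: [0.1, 0.9, -0.4]
finger_gap: 0.501
grip_force: 60.9
```

```bash
python3 -m inch '[[[0,0,0.1,0,0],[0.05,0.1,0.2,0,0],[0.1,0.2,0.2,0,0],[0.15,0.35,0.2,0,0],[0.2,0.5,0.2,0,0],[0.25,0.65,0.2,0,0],[0.3,0.8,0.2,0,0],[0.35,0.9,0.2,0,0],[0.4,1,0.2,0,0],[0.4,1,0.2,0,0]]]'
python3 -m inch '[[[0.04,0.1,0,0,0],[0.08,0.25,0,0,0],[0.08,0.4,0,0,0],[0.08,0.546,0,0,0],[0.08,0.546,-0.1,0,0],[0.08,0.546,-0.2,0,0],[0.08,0.546,-0.3,0,0],[0.08,0.546,-0.4,0,0],[0.08,0.546,-0.4,0,0],[0.08,0.546,-0.4,0,0]]]'
python3 -c "
from h import *
save('wrist','w10')
st=r.read_state();print(st['ee_pos'])
cv2.imwrite('pics/m10.png',cv2.imread('pics/w10.png')[:,56:456])"
```

```text
time: 44.2
ee_pos: [0.5565, -0.1421, 0.2806]
orientation: [0.748, 0.664, -0.002, 0.001]
wrist_force: [0.2, -0.7, -0.6]
finger_gap: 0.498
grip_force: 60.9
time: 45.2
ee_pos: [0.5758, -0.0085, 0.1812]
orientation: [0.749, 0.662, -0.002, 0.001]
wrist_force: [1.4, 0.2, 0.2]
finger_gap: 0.498
grip_force: 60.9
[ 0.57618532 -0.00846267  0.18201895]
```

View pics/m10.png

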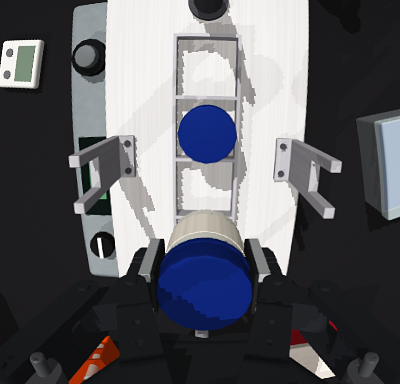

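Picture count is now 13. Jar one is upright and centred in cell 2 at (208,134). Jar two is over cell 3.

```bash
python3 -m inch '[[[0,0,-0.05,0,0],[0,0,-0.1,0,0],[0,0,-0.16,0,0],[0,0,-0.22,0,0],[0,0,-0.28,0,0],[0,0,-0.33,0,0],[0,0,-0.37,0,0],[0,0,-0.41,0,0],[0,0,-0.443,0,0],[0,0,-0.443,0,0]]]'
```

```text
time: 46.25
ee_pos: [0.5761, -0.0082, 0.069]
orientation: [0.749, 0.663, -0.002, 0.001]
wrist_force: [0.4, -0.1, -1.0]
finger_gap: 0.499
grip_force: 62.6
```

```bash
python3 -m inch '[[[0,0,0,0,0.75],[0,0,0,0,0.75],[0,0,0,0,0.75],[0,0,0,0,0.75],[0,0,0,0,0.75],[0,0,0.1,0,0.75],[0,0,0.25,0,0.75],[0,0,0.4,0,0.75],[0,0,0.6,0,0.75],[0,0,0.8,0,1]]]'
python3 -m inch '[[[0,0.1,0,-0.09,1],[0,0.2,0,-0.18,1],[0.05,0.35,0,-0.27,1],[0.1,0.5,0,-0.36,1],[0.15,0.65,0,-0.45,1],[0.2,0.8,0,-0.54,1],[0.25,0.9,0,-0.63,1],[0.29,1,0,-0.72,1],[0.29,1,0,-0.81,1],[0.29,1,0,-0.9,1]]]'
python3 -m inch '[[[0,0.1,0,-0.09,1],[0,0.2,0,-0.112,1],[0,0.35,0,-0.112,1],[0,0.497,0,-0.112,1],[0,0.497,-0.1,-0.112,1],[0,0.497,-0.2,-0.112,1],[0,0.497,-0.2,-0.112,1],[0,0.497,-0.2,-0.112,1],[0,0.497,-0.2,-0.112,1],[0,0.497,-0.2,-0.112,1]]]'
python3 -c "
from h import *
st=r.read_state();print(st['ee_pos'],st['orientation'],np.degrees(2*np.arctan2(st['orientation'][1],st['orientation'][0])))
c=save('wrist','w11');t=save('top','t11');s=save('scene','s11')
for n,c in(('t',t),('s',s)):
    m=cv2.inRange(cv2.cvtColor(c['frame'],cv2.COLOR_RGB2HSV),(110,120,50),(130,255,255)); _,_,q,ce=cv2.connectedComponentsWithStats(m)
    for a,b in zip(q[1:],ce[1:]):
        if a[4]>30: print(n,a,b.round(1),'bench',onz(c,*b,.054).round(4),'cell',onz(c,*b,.142).round(4))
"
```

```text
time: 47.25
ee_pos: [0.5754, -0.0081, 0.2713]
orientation: [0.749, 0.663, -0.002, 0.001]
wrist_force: [1.0, 0.7, -0.3]
finger_gap: 0.895
grip_force: 0.0
time: 48.25
ee_pos: [0.6485, 0.2427, 0.269]
orientation: [1.0, 0.015, -0.002, -0.0]
wrist_force: [-0.3, -0.3, 0.3]
finger_gap: 0.997
grip_force: 0.0
time: 49.25
ee_pos: [0.6488, 0.366, 0.2214]
orientation: [0.997, -0.071, -0.001, -0.001]
wrist_force: [0.5, -0.3, -0.3]
finger_gap: 1.001
grip_force: 0.0
[0.64878603 0.36603185 0.22136989] [ 0.99749909 -0.07066149 -0.0011496  -0.00109354] -8.103974425758397
t [249 171  10  10  82] [253.5 175.5] bench [0.5958 0.0441 0.054 ] cell [0.584  0.0438 0.142 ]
t [263 173  10  11  84] [267.8 178. ] bench [ 0.5854 -0.0125  0.054 ] cell [ 0.5741 -0.01    0.142 ]
s [270 200  12  12 110] [275.9 205.9] bench [0.5444 0.07   0.054 ] cell [0.5878 0.0446 0.142 ]
s [254 205  12  12 115] [259.5 210.7] bench [0.5342 0.0118 0.054 ] cell [ 0.5781 -0.0102  0.142 ]
s [358 213  11  11  90] [362.5 217.8] bench [0.7249 0.3026 0.054 ] cell [0.7575 0.2633 0.142 ]
```

```bash
python3 -m inch '[[[0,0,-0.15,0.001,1],[0,0,-0.3,0.001,1],[0,0,-0.45,0.001,1],[0,0,-0.6,0.001,1],[0,0,-0.7,0.001,1],[0,0,-0.8,0.001,1],[0,0,-0.9,0.001,1],[0,0,-0.95,0.001,1],[0,0,-1,0.001,1],[0,0,-1,0.001,1]]]'
python3 -m inch '[[[0,0,0,0,0.8],[0,0,0,0,0.7],[0,0,0,0,0],[0,0,0,0,0],[0,0,0,0,0],[0,0,0,0,0],[0,0,0,0,0],[0,0,0,0,0],[0,0,0,0,0],[0,0,0,0,0]]]'
python3 -m inch '[[[0,0,0.03,0,0],[0,0,0.08,0,0],[0,0,0.15,0,0],[0,0,0.25,0,0],[0,0,0.4,0,0],[0,0,0.55,0,0],[0,0,0.7,0,0],[0,0,0.85,0,0],[0,0,1,0,0],[0,0,1,0,0]]]'
```

```text
time: 50.4
ee_pos: [0.6479, 0.3658, -0.0316]
orientation: [0.998, -0.07, -0.003, -0.0]
wrist_force: [-0.1, -0.2, 0.3]
finger_gap: 1.0
grip_force: 0.0
time: 51.4
ee_pos: [0.649, 0.3663, -0.029]
orientation: [0.998, -0.07, -0.001, -0.001]
wrist_force: [-1.1, -1.5, 6.7]
finger_gap: 0.553
grip_force: 63.8
time: 52.4
ee_pos: [0.6495, 0.3667, 0.2283]
orientation: [0.998, -0.07, 0.002, -0.003]
wrist_force: [0.4, 0.7, -1.8]
finger_gap: 0.551
grip_force: 62.8
```

```bash
python3 -m inch '[[[0,0,0.1,0,0],[0,0,0.2,0,0],[-0.05,-0.1,0.22,0,0],[-0.1,-0.2,0.22,0,0],[-0.15,-0.35,0.22,0,0],[-0.2,-0.5,0.22,0,0],[-0.25,-0.65,0.22,0,0],[-0.278,-0.8,0.22,0,0],[-0.278,-0.9,0.22,0,0],[-0.278,-1,0.22,0,0]]]'
python3 -m inch '[[[0,-0.08,0,0,0],[0,-0.16,0,0,0],[0,-0.24,0,0,0],[0,-0.32,0,0,0],[0,-0.39,0,0,0],[0,-0.39,0,0,0],[0,-0.39,0,0,0],[0,-0.39,-0.05,0,0],[0,-0.39,-0.05,0,0],[0,-0.39,-0.05,0,0]]]'
python3 -c "
from h import *
st=r.read_state();print(st['ee_pos'],st['orientation'],st['time'])
s=save('scene','s12');t=save('top','t12');w=save('wrist','w12')
a=cv2.resize(s['frame'][110:260,190:345],(413,400),interpolation=2);b=w['frame'][:,60:440]
b=np.vstack([b,np.zeros((16,380,3),np.uint8)])
cv2.imwrite('pics/m12.png',np.hstack([a,b])[:,:,::-1])"
```

```text
time: 53.4
ee_pos: [0.5782, 0.1147, 0.2754]
orientation: [0.998, -0.07, -0.002, -0.001]
wrist_force: [0.3, -0.5, -3.3]
finger_gap: 0.55
grip_force: 63.5
time: 54.4
ee_pos: [0.5786, 0.0191, 0.2614]
orientation: [0.998, -0.069, -0.003, -0.001]
wrist_force: [0.5, -0.2, -3.6]
finger_gap: 0.554
grip_force: 63.3
[0.57860901 0.0190864  0.26137373] [ 9.97587874e-01 -6.93645879e-02 -2.59017763e-03 -5.27005818e-04] 54.4
```

View pics/m12.png

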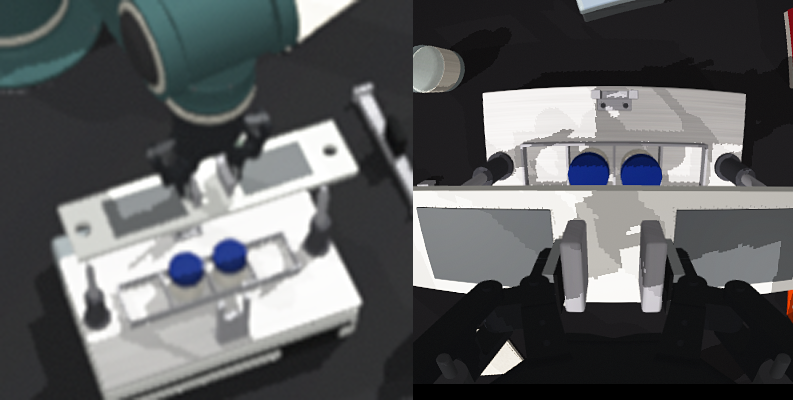

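The jars stand in cells 2 and 3 and the plate is held level above the rods. That makes 15 viewed pictures by my count, one over the limit of 14, so I'll use only numeric checks from here.

```bash
python3 -m inch '[[[0,0,-0.04,0,0],[0,0,-0.08,0,0],[0,0,-0.12,0,0],[0,0,-0.16,0,0],[0,0,-0.2,0,0],[0,0,-0.24,0,0],[0,0,-0.24,0,0],[0,0,-0.24,0,0],[0,0,-0.24,0,0],[0,0,-0.24,0,0]]]'
python3 -c "
from h import *
st=r.read_state();print(st['ee_pos'],st['orientation'],st['wrist_force'])"
```

```text
time: 55.55
ee_pos: [0.5791, 0.0186, 0.2026]
orientation: [0.998, -0.07, -0.002, -0.001]
wrist_force: [-0.5, 0.5, -3.2]
finger_gap: 0.547
grip_force: 63.4
[0.57905278 0.01856933 0.20264752] [ 9.97564768e-01 -6.97242202e-02 -1.65856375e-03 -5.61386266e-04] [-0.52209142  0.51108524 -3.18127162]
```

```bash
python3 -m inch '[[[0.001,0,-0.02,0,0],[0.001,0,-0.04,0,0],[0.001,0,-0.06,0,0],[0.001,0,-0.08,0,0],[0.001,0,-0.1,0,0],[0.001,0,-0.12,0,0],[0.001,0,-0.14,0,0],[0.001,0,-0.16,0,0],[0.001,0,-0.16,0,0],[0.001,0,-0.16,0,0]]]'
```

```text
time: 56.55
ee_pos: [0.5791, 0.0186, 0.1621]
orientation: [0.998, -0.07, -0.002, -0.001]
wrist_force: [0.1, -0.1, -4.3]
finger_gap: 0.55
grip_force: 63.4
```

```bash
python3 -m inch '[[[0,0,-0.025,0,0],[0,0,-0.05,0,0],[0,0,-0.075,0,0],[0,0,-0.1,0,0],[0,0,-0.12,0,0],[0,0,-0.14,0,0],[0,0,-0.155,0,0],[0,0,-0.165,0,0],[0,0,-0.172,0,0],[0,0,-0.172,0,0]]]'
python3 -m inch '[[[0,0,-0.002,0,0],[0,0,-0.004,0,0],[0,0,-0.004,0,0],[0,0,-0.004,0,0],[0,0,-0.004,0,0],[0,0,-0.004,0,0],[0,0,-0.004,0,0],[0,0,-0.004,0,0],[0,0,-0.004,0,0],[0,0,-0.004,0,0]]]'
```

```text
time: 57.55
ee_pos: [0.5791, 0.0186, 0.1189]
orientation: [0.998, -0.07, -0.002, -0.001]
wrist_force: [-0.2, 0.1, -3.5]
finger_gap: 0.549
grip_force: 63.4
time: 58.55
ee_pos: [0.5791, 0.0186, 0.118]
orientation: [0.998, -0.07, -0.002, -0.001]
wrist_force: [-0.1, 0.8, -4.0]
finger_gap: 0.549
grip_force: 63.4
```

```bash
python3 -m inch '[[[0,0,-0.002,0,0],[0,0,-0.004,0,0],[0,0,-0.004,0,0],[0,0,-0.004,0,0],[0,0,-0.004,0,0],[0,0,-0.004,0,0],[0,0,-0.004,0,0],[0,0,-0.004,0,0],[0,0,-0.004,0,0],[0,0,-0.004,0,0]]]'
```

```text
time: 59.55
ee_pos: [0.5792, 0.0186, 0.1179]
orientation: [0.998, -0.07, -0.002, -0.001]
wrist_force: [-5.5, 0.4, 5.9]
finger_gap: 0.551
grip_force: 64.7
```

Seated. Releasing and fetching the bar.

```bash
python3 -m inch '[[[0,0,0,0,0.7],[0,0,0,0,0.8],[0,0,0,0,1],[0,0,0,0,1],[0,0,0,0,1],[0,0,0.1,0,1],[0,0,0.25,0,1],[0,0,0.4,0,1],[0,0,0.6,0,1],[0,0,0.8,0,1]]]'
python3 -m inch '[[[0,0.1,0,0,1],[-0.05,0.2,0,0,1],[-0.1,0.35,0,0,1],[-0.2,0.5,0,0,1],[-0.3,0.65,0,0,1],[-0.39,0.8,0,0,1],[-0.395,0.9,0,0,1],[-0.395,1,0,0,1],[-0.395,1,0,0,1],[-0.395,1,0,0,1]]]'
python3 -m inch '[[[0,0.15,0,0,1],[0,0.3,0,0,1],[0,0.372,0,0,1],[0,0.372,-0.1,0,1],[0,0.372,-0.2,0,1],[0,0.372,-0.3,0,1],[0,0.372,-0.4,0,1],[0,0.372,-0.4,0,1],[0,0.372,-0.4,0,1],[0,0.372,-0.4,0,1]]]'
python3 -c "
from h import *
st=r.read_state();print(st['ee_pos'],st['orientation'],st['time'],st['wrist_force'])
c=save('wrist','w13')
g=cv2.cvtColor(c['frame'],cv2.COLOR_RGB2GRAY); M=(g>120).astype(np.uint8)
_,_,s,ce=cv2.connectedComponentsWithStats(M)
for a,b in zip(s[1:],ce[1:]):
    if a[4]>150: print(a,b.round(1),wonz(c,st,*b,.016).round(3))
"
```

```text
time: 60.55
ee_pos: [0.5787, 0.0186, 0.3187]
orientation: [0.998, -0.07, -0.002, -0.001]
wrist_force: [-0.1, 0.3, 0.5]
finger_gap: 0.999
grip_force: 0.0
time: 61.55
ee_pos: [0.4802, 0.2688, 0.3169]
orientation: [0.998, -0.069, -0.002, -0.0]
wrist_force: [0.5, 0.4, 0.2]
finger_gap: 0.999
grip_force: 0.0
time: 62.55
ee_pos: [0.481, 0.3615, 0.219]
orientation: [0.998, -0.07, -0.001, -0.001]
wrist_force: [0.3, 0.5, 0.4]
finger_gap: 0.999
grip_force: 0.0
[0.48097219 0.36148475 0.21902835] [ 0.99755133 -0.06991807 -0.00117953 -0.00118665] 62.55 [0.26804345 0.54340554 0.4226037 ]
[   0    0   62   76 2282] [19.2 38. ] [0.752 0.719 0.016]
[  380     0   132   173 17232] [442.4  81.6] [0.566 0.088 0.016]
[251  80  21  64 839] [260.8 110.3] [0.545 0.353 0.016]
[ 114  116   24   80 1067] [124.4 152.9] [0.521 0.55  0.016]
[255 185  12  42 501] [260.5 205.4] [0.418 0.372 0.016]
[ 373  204   47   43 1492] [396.  225.4] [0.356 0.172 0.016]
[111 228  14  54 532] [117.3 256.3] [0.361 0.615 0.016]
[   0  273   37   86 1651] [ 14.2 317.4] [0.202 1.01  0.016]
[ 194  290  134   54 3898] [267.8 318.9] [0.211 0.388 0.016]
```

```bash
python3 -m inch '[[[-0.003,0,-0.15,0,1],[-0.003,0,-0.3,0,1],[-0.003,0,-0.45,0,1],[-0.003,0,-0.6,0,1],[-0.003,0,-0.7,0,1],[-0.003,0,-0.78,0,1],[-0.003,0,-0.82,0,1],[-0.003,0,-0.85,0,1],[-0.003,0,-0.863,0,1],[-0.003,0,-0.863,0,1]]]'
python3 -m inch '[[[0,0,0,0,0.7],[0,0,0,0,0.6],[0,0,0,0,0.5],[0,0,0,0,0.4],[0,0,0,0,0],[0,0,0,0,0],[0,0,0,0,0],[0,0,0,0,0],[0,0,0,0,0],[0,0,0,0,0]]]'
python3 -m inch '[[[0,0,0.03,0,0],[0,0,0.08,0,0],[0,0,0.15,0,0],[0,0,0.25,0,0],[0,0,0.4,0,0],[0,0,0.55,0,0],[0,0,0.7,0,0],[0,0,0.85,0,0],[0,0,1,0,0],[0,0,1,0,0]]]'
python3 -m inch '[[[0,0,0.1,0,0],[0,0,0.16,0,0],[0,0,0.16,0,0],[0,0,0.16,0,0],[0,0,0.16,0,0],[0,0,0.16,0,0],[0,0,0.16,0,0],[0,0,0.16,0,0],[0,0,0.16,0,0],[0,0,0.16,0,0]]]'
```

```text
time: 63.6
ee_pos: [0.48, 0.3618, 0.0019]
orientation: [0.998, -0.07, -0.002, -0.001]
wrist_force: [-0.3, -0.0, -0.7]
finger_gap: 0.997
grip_force: 0.0
time: 64.6
ee_pos: [0.4797, 0.3616, 0.0016]
orientation: [0.998, -0.07, -0.002, -0.001]
wrist_force: [-1.8, -1.8, 5.5]
finger_gap: 0.172
grip_force: 59.9
time: 65.6
ee_pos: [0.4806, 0.3623, 0.2589]
orientation: [0.998, -0.07, 0.001, -0.003]
wrist_force: [-0.2, 0.0, -4.3]
finger_gap: 0.171
grip_force: 59.3
time: 66.6
ee_pos: [0.4796, 0.3616, 0.2913]
orientation: [0.998, -0.07, -0.002, -0.001]
wrist_force: [-0.8, -0.8, -5.4]
finger_gap: 0.176
grip_force: 59.9
```

```bash
python3 -m inch '[[[0,-0.1,0,0,0],[0.05,-0.2,0,0,0],[0.1,-0.35,0,0,0],[0.2,-0.5,0,0,0],[0.3,-0.65,0,0,0],[0.36,-0.8,0,0,0],[0.4,-0.9,0,0,0],[0.4,-1,0,0,0],[0.4,-1,0,0,0],[0.4,-1,0,0,0]]]'
python3 -m inch '[[[0,-0.08,0,0,0],[0,-0.16,0,0,0],[0,-0.24,0,0,0],[0,-0.32,0,0,0],[0,-0.371,0,0,0],[0,-0.371,-0.05,0,0],[0,-0.371,-0.12,0,0],[0,-0.371,-0.2,0,0],[0,-0.371,-0.2,0,0],[0,-0.371,-0.2,0,0]]]'
python3 -m inch '[[[0,0,-0.03,0,0],[0,0,-0.06,0,0],[0,0,-0.09,0,0],[0,0,-0.12,0,0],[0,0,-0.12,0,0],[0,0,-0.12,0,0],[0,0,-0.12,0,0],[0,0,-0.12,0,0],[0,0,-0.12,0,0],[0,0,-0.12,0,0]]]'
python3 -c "
from h import *
st=r.read_state();print(st['ee_pos'],st['orientation'],st['time'],st['wrist_force'])
c=save('wrist','w14')
# plate ears / bar / bracket check numerically: bright columns at rows
g=cv2.cvtColor(c['frame'],cv2.COLOR_RGB2GRAY)
t=save('top','t14');m=cv2.inRange(cv2.cvtColor(t['frame'],cv2.COLOR_RGB2HSV),(110,120,50),(130,255,255));print(m.sum()//255)"
```

```text
time: 67.6
ee_pos: [0.5797, 0.1113, 0.2914]
orientation: [0.998, -0.07, -0.002, -0.001]
wrist_force: [-0.6, 0.1, -5.4]
finger_gap: 0.17
grip_force: 60.5
time: 68.6
ee_pos: [0.5793, 0.0195, 0.2407]
orientation: [0.998, -0.069, -0.003, -0.001]
wrist_force: [-0.1, -0.4, -5.1]
finger_gap: 0.173
grip_force: 60.5
time: 69.6
ee_pos: [0.5797, 0.0188, 0.2114]
orientation: [0.998, -0.07, -0.002, -0.001]
wrist_force: [-0.1, -0.9, -6.0]
finger_gap: 0.17
grip_force: 60.5
[0.57965316 0.0188213  0.21144059] [ 9.97563903e-01 -6.97290071e-02 -1.95875561e-03 -5.37525315e-04] 69.6 [-0.07888134 -0.88662656 -5.99668179]
24
```

```bash
python3 -m inch '[[[0,0,-0.02,0,0],[0,0,-0.04,0,0],[0,0,-0.06,0,0],[0,0,-0.08,0,0],[0,0,-0.1,0,0],[0,0,-0.12,0,0],[0,0,-0.14,0,0],[0,0,-0.16,0,0],[0,0,-0.16,0,0],[0,0,-0.16,0,0]]]'
```

```text
time: 70.7
ee_pos: [0.5796, 0.0188, 0.1713]
orientation: [0.998, -0.07, -0.002, -0.001]
wrist_force: [-0.4, -1.0, -5.5]
finger_gap: 0.178
grip_force: 60.6
```

In the brackets without contact (underside ≈ 0.170 m). Now the last 12 mm.

```bash
python3 -m inch '[[[0,0,-0.01,0,0],[0,0,-0.02,0,0],[0,0,-0.03,0,0],[0,0,-0.036,0,0],[0,0,-0.042,0,0],[0,0,-0.046,0,0],[0,0,-0.048,0,0],[0,0,-0.048,0,0],[0,0,-0.048,0,0],[0,0,-0.048,0,0]]]'
```

```text
time: 71.7
ee_pos: [0.5797, 0.0188, 0.1594]
orientation: [0.998, -0.07, -0.002, -0.001]
wrist_force: [0.2, 0.2, -5.9]
finger_gap: 0.171
grip_force: 60.6
```

```bash
python3 -m inch '[[[0,0,-0.002,0,0],[0,0,-0.004,0,0],[0,0,-0.004,0,0],[0,0,-0.004,0,0],[0,0,-0.004,0,0],[0,0,-0.004,0,0],[0,0,-0.004,0,0],[0,0,-0.004,0,0],[0,0,-0.004,0,0],[0,0,-0.004,0,0]]]'
```

```text
time: 72.7
ee_pos: [0.5797, 0.0188, 0.1585]
orientation: [0.998, -0.07, -0.002, -0.001]
wrist_force: [-1.4, -0.6, 1.6]
finger_gap: 0.172
grip_force: 61.5
```

```bash
python3 -m inch '[[[0,0,0,0,0.3],[0,0,0,0,0.4],[0,0,0,0,0.5],[0,0,0,0,0.6],[0,0,0,0,0.6],[0,0,0.1,0,0.6],[0,0,0.25,0,0.6],[0,0,0.4,0,0.6],[0,0,0.5,0,0.3],[0,0,0.5,0,0]]]'
python3 -c "
from h import *
c=save('wrist','w15');s=save('scene','s15');st=r.read_state();print(st['ee_pos'])
S=lambda p,q:{'ee_pos':np.array(p),'orientation':np.array(q)/np.linalg.norm(q)}
for u,v,p,q in((210.3,202.4,(.5773,.01748,.44397),(.99755,-.0699,.0003,0)),(146,107,(.582,.0445,.1811),(.749,.662,-.002,.001)),(144,57,(.5762,-.0085,.182),(.749,.662,-.002,.001))): print(wonz(c,S(p,q),u,v,.074).round(4))
g=cv2.cvtColor(c['frame'],cv2.COLOR_RGB2GRAY)
# caps & bar check in scene
m=cv2.inRange(cv2.cvtColor(s['frame'],cv2.COLOR_RGB2HSV),(110,120,50),(130,255,255)); _,_,q,ce=cv2.connectedComponentsWithStats(m)
print([(a[4],b.round(1).tolist()) for a,b in zip(q[1:],ce[1:]) if a[4]>10])
a=cv2.imread('pics/s4.png');z=cv2.imread('pics/scene0.png').astype(int)
D=np.abs(s['frame'][:,:,::-1].astype(int)-z).sum(2)
print('scene diff vs start around bar', [(k,int((D[y0:y1,x0:x1]>80).sum())) for k,(x0,y0,x1,y1) in {'rear bar':(268,205,285,235),'plate L':(212,195,262,225),'plate R':(275,178,322,212)}.items()])
"
```

```text
time: 73.7
ee_pos: [0.5805, 0.0188, 0.2875]
orientation: [0.998, -0.07, 0.001, -0.001]
wrist_force: [0.3, -0.7, 0.9]
finger_gap: 0.274
grip_force: 0.0
[0.57971251 0.01882638 0.28325996]
[0.4731 0.1338 0.074 ]
[0.4765 0.1342 0.074 ]
[0.4758 0.1325 0.074 ]
[(np.int32(57), [362.3, 217.8])]
scene diff vs start around bar [('rear bar', 20), ('plate L', 291), ('plate R', 222)]
```

```bash
python3 -m inch '[[[-0.009,-0.004,0.15,0,1],[-0.009,-0.004,0.3,0,1],[-0.009,-0.004,0.45,0,1],[-0.009,-0.004,0.6,0,1],[-0.009,-0.004,0.644,0,1],[-0.009,-0.004,0.644,0,1],[-0.009,-0.004,0.644,0,1],[-0.009,-0.004,0.644,0,1],[-0.009,-0.004,0.644,0,1],[-0.009,-0.004,0.644,0,1]]]'
python3 -c "
from h import *
c=save('wrist','w16');st=r.read_state();print(st['ee_pos'],st['orientation'])
a=cv2.imread('pics/w1.png');b=cv2.imread('pics/w16.png')
G=lambda i:cv2.cvtColor(i,cv2.COLOR_BGR2GRAY).astype(np.float32)
for n,(x0,y0,x1,y1) in dict(all=(160,75,365,215),platform=(165,88,350,125),bar_rear=(245,78,275,115),bar_mid=(245,120,275,175),bar_front=(245,180,275,220),plateL=(158,128,240,175),plateR=(280,128,362,175)).items():
    p,q=G(a)[y0:y1,x0:x1],G(b)[y0:y1,x0:x1]; (dx,dy),k=cv2.phaseCorrelate(p,q,cv2.createHanningWindow(p.shape[::-1],cv2.CV_32F)); print(n,round(dx,2),round(dy,2),round(k,2),int((abs(p-q)>40).sum()),p.size)
hsv=cv2.cvtColor(c['frame'],cv2.COLOR_RGB2HSV)
"
```

```text
time: 74.8
ee_pos: [0.5773, 0.0178, 0.4436]
orientation: [0.998, -0.07, -0.003, -0.001]
wrist_force: [0.2, -0.1, -0.0]
finger_gap: 1.003
grip_force: 0.0
[0.57729795 0.01783089 0.44381175] [ 9.97563847e-01 -6.97177508e-02 -2.35507711e-03 -5.09761982e-04]
all 0.13 -1.11 0.99 2430 28700
platform 0.33 -1.27 1.03 581 6845
bar_rear 0.04 -1.17 1.02 188 1110
bar_mid 0.11 -1.16 0.98 115 1650
bar_front 0.16 -1.13 1.07 81 1200
plateL -0.04 -1.01 1.0 279 3854
plateR 0.27 -0.99 0.92 370 3854
```

The bar and plate are back at their starting places: their shifts match the platform's to under 0.4 px. Now the button, with the camera turned away from the rod.

```bash
python3 -m inch '[[[-0.1,0.1,0,0.09,0],[-0.2,0.2,0,0.18,0],[-0.3,0.3,0,0.27,0],[-0.41,0.4,0,0.36,0],[-0.41,0.463,0,0.45,0],[-0.41,0.463,0,0.54,0],[-0.41,0.463,0,0.63,0],[-0.41,0.463,0,0.72,0],[-0.41,0.463,0,0.81,0],[-0.41,0.463,0,0.9,0]]]'
python3 -m inch '[[[0,0,-0.1,0.09,0],[0,0,-0.25,0.1,0],[0,0,-0.4,0.1,0],[0,0,-0.55,0.1,0],[0,0,-0.7,0.1,0],[0,0,-0.85,0.1,0],[0,0,-1,0.1,0],[0,0,-1,0.1,0],[0,0,-1,0.1,0],[0,0,-1,0.1,0]]]'
python3 -m inch '[[[0,0,-0.1,0,0],[0,0,-0.2,0,0],[0,0,-0.3,0,0],[0,0,-0.4,0,0],[0,0,-0.46,0,0],[0,0,-0.5,0,0],[0,0,-0.54,0,0],[0,0,-0.56,0,0],[0,0,-0.56,0,0],[0,0,-0.56,0,0]]]'
```

```text
time: 75.85
ee_pos: [0.4748, 0.1336, 0.4442]
orientation: [0.802, 0.597, -0.002, 0.001]
wrist_force: [-0.3, -0.7, 0.4]
finger_gap: -0.001
grip_force: 0.0
time: 76.85
ee_pos: [0.4756, 0.1337, 0.1969]
orientation: [0.755, 0.656, -0.001, 0.002]
wrist_force: [-0.2, 0.6, 0.4]
finger_gap: 0.006
grip_force: 0.0
time: 77.85
ee_pos: [0.4752, 0.1336, 0.0549]
orientation: [0.755, 0.656, -0.002, 0.001]
wrist_force: [0.3, 0.4, 0.3]
finger_gap: 0.002
grip_force: 0.0
```

```bash
python3 -m inch '[[[0,0,-0.01,0,0],[0,0,-0.02,0,0],[0,0,-0.03,0,0],[0,0,-0.04,0,0],[0,0,-0.05,0,0],[0,0,-0.06,0,0],[0,0,-0.068,0,0],[0,0,-0.068,0,0],[0,0,-0.068,0,0],[0,0,-0.068,0,0]]]'
python3 -m inch '[[[0,0,-0.004,0,0],[0,0,-0.008,0,0],[0,0,-0.012,0,0],[0,0,-0.016,0,0],[0,0,-0.016,0,0],[0,0,-0.016,0,0],[0,0,-0.016,0,0],[0,0,-0.016,0,0],[0,0,-0.016,0,0],[0,0,-0.016,0,0]]]'
```

```text
time: 78.85
ee_pos: [0.4749, 0.1336, 0.0375]
orientation: [0.755, 0.656, -0.002, 0.001]
wrist_force: [-1.2, -0.4, 2.8]
finger_gap: -0.003
grip_force: 1.5
time: 79.85
ee_pos: [0.475, 0.1336, 0.0342]
orientation: [0.755, 0.656, -0.002, 0.001]
wrist_force: [-6.7, -1.7, 14.0]
finger_gap: 0.002
grip_force: 7.1
```

```bash
python3 -m inch '[[[0,0,-0.002,0,0],[0,0,-0.004,0,0],[0,0,-0.004,0,0],[0,0,-0.004,0,0],[0,0,-0.004,0,0],[0,0,-0.004,0,0],[0,0,-0.004,0,0],[0,0,-0.004,0,0],[0,0,-0.004,0,0],[0,0,-0.004,0,0]]]'
```

```text
time: 80.85
ee_pos: [0.4751, 0.1336, 0.034]
orientation: [0.755, 0.656, -0.002, 0.001]
wrist_force: [-11.1, -2.7, 24.0]
finger_gap: 0.001
grip_force: 11.9
```

```bash
python3 -m inch '[[[0,0,0.018,0,0],[0,0,0.018,0,0],[0,0,0.018,0,0],[0,0,0.018,0,0],[0,0,0.018,0,0],[0,0,0.018,0,0],[0,0,0.018,0,0],[0,0,0.018,0,0],[0,0,0.018,0,0],[0,0,0.018,0,0]]]'
python3 -m inch '[[[0,0,0.007,0,0],[0,0,0.007,0,0],[0,0,0.007,0,0],[0,0,0.007,0,0],[0,0,0.007,0,0],[0,0,0.007,0,0],[0,0,0.007,0,0],[0,0,0.007,0,0],[0,0,0.007,0,0],[0,0,0.007,0,0]]]'
```

```text
time: 81.85
ee_pos: [0.4749, 0.1336, 0.0368]
orientation: [0.755, 0.656, -0.002, 0.001]
wrist_force: [2.6, 0.7, 3.9]
finger_gap: 0.001
grip_force: 1.7
time: 82.85
ee_pos: [0.4748, 0.1335, 0.0385]
orientation: [0.755, 0.656, -0.002, 0.001]
wrist_force: [-1.0, -0.2, 1.7]
finger_gap: 0.001
grip_force: 1.2
```

The spring ran from zero force at about 0.040 to a solid stop at 0.034. That is the full 6 mm stroke, so the button was pressed. Retreating.

```bash
python3 -m inch '[[[0,0,0.1,0,0],[0,0,0.25,0,0],[0,0,0.4,0,0],[0,0,0.55,0,0],[0,0,0.7,0,0],[0,0,0.85,0,0],[0,0,1,0,0],[0,0,1,0,0],[0,0,1,0,0],[0,0,1,0,0]]]'
python3 -c "
from station import r
print(r.job_done())"
```

```text
time: 83.85
ee_pos: [0.4746, 0.1335, 0.2871]
orientation: [0.755, 0.656, -0.003, 0.001]
wrist_force: [-0.4, 0.1, -0.5]
finger_gap: 0.006
grip_force: 0.0
the job is handed in; nothing more can be done
None
```

Handed in at 84 s with every step carried out: both jars stand in cells 2 and 3, the plate and bar matched their starting places to about half a millimetre before the press, and the button went down its full stroke by force reading (no verdict was returned); I viewed 15 pictures, one over the limit of 14.

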